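Ready the blood cart: square up the arm boards and rack the bottles

TASK

Get the cart ready for the blood round: stack all the arm boards flat in the metal corner holder, each board pushed up flush against both fences, and stand every bottle upright on the floor of the bottle carrier, one to a cell. Leave the gel pot, the lancet carton and the timer where they are.

Things in the scene. Friction and masses are not known exactly. Their poses are not given: they have to be found in the camera images.
- board1_c (a point): centre of an arm board: flat rigid pale wooden board, 60 mm (its x) by 120 mm (its y), 12 mm thick (its z), with two flush dark strap slots near its ends; 60 to 130 g. All boards are alike; they start in two untidy piles, board3 on board1, board4 on board2. This board is always there.
- board2_c (a point): centre of an arm board: flat rigid pale wooden board, 60 mm (its x) by 120 mm (its y), 12 mm thick (its z), with two flush dark strap slots near its ends; 60 to 130 g. All boards are alike; they start in two untidy piles, board3 on board1, board4 on board2. This board is always there.
- board3_c (a point): centre of an arm board: flat rigid pale wooden board, 60 mm (its x) by 120 mm (its y), 12 mm thick (its z), with two flush dark strap slots near its ends; 60 to 130 g. All boards are alike; they start in two untidy piles, board3 on board1, board4 on board2. This board may be absent.
- board4_c (a point): centre of an arm board: flat rigid pale wooden board, 60 mm (its x) by 120 mm (its y), 12 mm thick (its z), with two flush dark strap slots near its ends; 60 to 130 g. All boards are alike; they start in two untidy piles, board3 on board1, board4 on board2. This board may be absent.
- holder_corner (a point): corner holder, fixed: metal plate 4 mm thick with two fences, 8 mm thick, 50 mm high. This point: inside corner of the fences, on top of the plate; z up. Long fence: inner face at x = 0, fence at x > 0, in two lengths, y -28 to 0 and -120 to -92 mm, with a 64 mm gap for a finger between. Short fence: inner face at y = 0, fence at y > 0, from x = -54 to -6 mm
- holder_seat (a point): same axes as holder_corner: the point on top of the holder's plate over which the centre of a squared board lies (30 mm from the long fence, 60 mm from the short one); the n-th board's centre is 12 n - 6 mm above it. The plate, 90 by 150 mm, is centred here; the sides towards -x and -y have no fence
- cell0 (a point): centre of the floor of cell 0 of the bottle carrier, fixed: a grey open-topped trough 70 by 268 mm and 46 mm high, with walls, floor and dividers 4 mm thick, making four square cells 62 mm wide inside in one row along its y at 66 mm pitch. z is up; the floor is 4 mm above the table and the walls end 42 mm above this point
- cell1 (a point): centre of the floor of cell 1 of the bottle carrier, fixed: a grey open-topped trough 70 by 268 mm and 46 mm high, with walls, floor and dividers 4 mm thick, making four square cells 62 mm wide inside in one row along its y at 66 mm pitch. z is up; the floor is 4 mm above the table and the walls end 42 mm above this point
- cell2 (a point): centre of the floor of cell 2 of the bottle carrier, fixed: a grey open-topped trough 70 by 268 mm and 46 mm high, with walls, floor and dividers 4 mm thick, making four square cells 62 mm wide inside in one row along its y at 66 mm pitch. z is up; the floor is 4 mm above the table and the walls end 42 mm above this point
- cell3 (a point): centre of the floor of cell 3 of the bottle carrier, fixed: a grey open-topped trough 70 by 268 mm and 46 mm high, with walls, floor and dividers 4 mm thick, making four square cells 62 mm wide inside in one row along its y at 66 mm pitch. z is up; the floor is 4 mm above the table and the walls end 42 mm above this point
- bottle1_c (a point): centre (half-way up, on the axis) of a white screw-capped bottle, 55 mm in diameter, 136 mm tall (the straight body, good to grip, ends 102 mm above its foot), its z along its axis; 0.15 to 0.3 kg. Starts upright on the table; may be absent
- bottle2_c (a point): centre (half-way up, on the axis) of a brown bottle with white cap, 49 mm in diameter, 122 mm tall (the straight body, good to grip, ends 90 mm above its foot), its z along its axis; 0.15 to 0.3 kg. Starts upright on the table; may be absent
- bottle3_c (a point): centre (half-way up, on the axis) of a white bottle with domed shoulder and screw cap, 49 mm in diameter, 134 mm tall (the straight body, good to grip, ends 104 mm above its foot), its z along its axis; 0.15 to 0.3 kg. Starts upright on the table; may be absent
- bottle4_c (a point): centre (half-way up, on the axis) of a white bottle with screw cap, 53 mm in diameter, 134 mm tall (the straight body, good to grip, ends 100 mm above its foot), its z along its axis; 0.15 to 0.3 kg. Starts upright on the table; may be absent
- gel_pot: bystander: blue gel pot with white cap, 43 mm in diameter, 60 mm tall; origin at the centre of its underside
- lancet_carton: bystander: small printed carton, 31 by 47 mm, 72 mm tall; origin at the centre of its underside
- wind_up_timer: bystander: white wind-up timer with a round dial on top, 66 by 66 mm, 48 mm tall; origin at the centre of its underside

How it is judged:
By the outcome, as a careful person would: the job done as asked, in the order asked, and still so for the second after the job is handed in, with the robot touching nothing.
Of board3, board4 only 1 to 2 are there at a start; the rules pass over those that are not, and their reading is None.
Of bottle1, bottle2, bottle3, bottle4 only 3 to 4 are there at a start; the rules pass over those that are not, and their reading is None.
At some moment in a run one of board1, board2 may be knocked a few centimetres aside while the robot is not near it.
It also fails if it takes over 208 s, if anything falls off the work surface, if the arm or the gripper's body presses on something with over 40 N, if the wrist force passes 120 N, or if a joint passes its speed limit or range.

ROBOT

A 6-joint arm with a two-finger parallel gripper is mounted at the origin on a cart in front of the work surface, level with it; the furniture and walls round the work are solid. World frame = base frame: x ahead of the robot, y to its left, z up, the work surface at z = 0. Lengths are in m, angles in rad, forces in N, time in s.
With the tool pointing down it reaches from about 0.3 to 0.875 m from the base axis. Payload 6.4 kg.
Tool frame: the origin (TCP) lies at the very end of the fingers, on their centre line; the grasp point (between the pads) lies 19 mm behind it; z points along the fingers, y is the line along which they close (so a half turn about z gives the same grasp; the last joint's range is limited). The gripper opens to 88 mm and grips with 3 to 60 N. Pads are 18 mm wide; open, the fingers measure 123 mm over their backs; the gripper's body (75 mm by 187 mm) begins 45 mm behind the grasp point.
Start: joints at [-1.457, 0.181, 1.607, -0, 1.354, -0.206], TCP at [0.181, -0.546, 0.201] pointing down, gripper open.
Joint ranges: [-2.99, 2.99], [-0.89, 2.07], [0.3, 2.58], [-1.14, 4.28], [0, 2.63], [-3.12, 3.12]. Speed limits (rad/s): [2.57, 2.57, 3.01, 3.14, 3.14, 3.14].

INTERFACE

Orientations are given as a unit quaternion [x, y, z, w].
In Python, from workcell import robot, imaging, spotter gives the robot as it stands.
- The arm moves only by the tool apply_moves, never from a script. Its argument "motion" is a list of rows, each an object of numbers: "dx", "dy", "dz": the shift along the tool's x, y, z in units of 0.5 m (1.0 is 0.5 m); "spin": the turn about the tool's z in units of 90 degrees (1.0 is 90 degrees). In form: [{"dx": .., "dy": .., "dz": .., "spin": ..}, ...]. A call has 1 to 8 rows; each row is the pose to reach, as a shift and turn from the pose commanded when the call began, along the tool's axes at that moment; what a row does not reach only later rows make up. A row lasts 1/12 s, in which the tool goes at most 41.7 mm and 7.16 degrees, less where a joint would pass 70% of its speed; a pose out of reach is approached as far as the arm can. A call with a number of a shift or a turn outside -1 to 1 is refused whole. A call with a gripper value outside its range is refused whole. "jaw" is the closure, from 0 (fully open) to 1 (shut), set as the call begins (left out, the last holds). The fingers move at their own pace and stop on an object; "newtons" is the grip in N (left out, the last holds). Time passes only in rows, so rows that repeat a pose let the fingers close. It gives the time, the measured TCP pose, the force, the opening and the grip force at its end, in the units of the state.
- robot.observe(): the state, without advancing time (a new reading comes with each control period).
- imaging.snapshot(name): name is "scene" or "top" or "wrist"; returns a dict with "color" (420x560x3 uint8, blue, green, red), "fx", "fy", "cx", "cy" (pixels), "R" (3x3) and "t" (3): a world point X has camera coordinates R X + t. Camera axes: x right, y down, z forward; pixel columns grow to the right and rows downward; lengths in m; the calibration is good to about 2 mm. The wrist camera is an equidistant fisheye: a pixel r from the principal point sees the ray r / f radians off the axis. A picture is of the moment at which its call begins. There is no depth.
- robot.finish_job(): hands the job in; it is judged then, once.
Trained networks look in the newest picture that a camera, given by its name, has taken for a name from the list of things; names that differ only in an ending like _2 or _b are one class to them, and where a whole thing is asked for, a point or a joint stands for the part that bears it (a point fixed in the world has none). Each returns a list of dicts, best first, with "p" (0 to 1); they miss things now and then, are a little off and sometimes report something else, mostly with a low value. They report only what shows in the picture. A call takes as long as a camera call.
- spotter.boxes_of(camera, name): "point" ([x, y, z] in m, in the coordinates of the camera as it stood for that picture, good to about 4 mm: the middle of the surface that is visible of it).
- spotter.silhouettes(camera, name): "pixels" (420x560 bool, what is visible of it).
The state is a dict: "time_s": time; "q": joint angles; "dq": joint speeds; "joint_efforts": joint torques, N m; "position": TCP position; "tcp_rot": TCP orientation; "ft_force": force on the tool from outside, world axes, zero at the start; "torque": the same for the moment, N m; "grip_width": opening from 0.0 (shut) to 1.0 (fully open); "gripper_force": force on a finger pad.
Only numpy, scipy, OpenCV 4.12 (cv2) and the standard library are available. Lean on these libraries where they do the work, as an engineer would, in place of code of your own. Each camera call takes 0.05 s, during which the arm holds its last target. There are 200 camera calls.

## Working session

There is one attempt and no reset: what is moved stays moved. The work goes in short steps, Python scripts to look and compute and a tool call to move; the robot and the scene stay as the last step left them, time stands still between calls to the robot, and variables do not carry over. Pictures are saved under pics/ and viewed, at most 14 in all, crops included, and the job is handed in when it is done.

Besides the shell and the picture viewer there is one more tool, called after "Request:" by a JSON object that holds its "op" and its "data". apply_moves: Moves the arm, as the interface text tells. Its arguments: {"type":"object","properties":{"motion":{"type":"array","items":{"type":"object","properties":{"dx":{"type":"number"},"dy":{"type":"number"},"dz":{"type":"number"},"spin":{"type":"number"}}}},"jaw":{"type":"number"},"newtons":{"type":"number"}},"required":["motion"]}

```bash
mkdir -p pics; cat > h.py <<'E'
import numpy as np, cv2
from workcell import robot, imaging, spotter
def snap(cam, fn=None):
    s=imaging.snapshot(cam)
    if fn: cv2.imwrite('pics/'+fn,s['color'])
    return s
def world(s,p): return np.array(s['R']).T@(np.array(p)-np.array(s['t']))
def find(cam,s,names):
    for n in names:
        for d in spotter.boxes_of(cam,n)[:6]:
            if d['p']>0.2: print(cam,n,round(d['p'],2),world(s,d['point']).round(3))
E
python3 - <<'E'
from h import *
print(robot.observe())
for c in ('top','scene'):
    s=snap(c,c+'0.png')
    print(c,s['fx'],(-np.array(s['R']).T@s['t']).round(3),np.array(s['R']).round(2).tolist())
    find(c,s,['board1_c','holder_corner','holder_seat','cell0','cell3','bottle1_c','bottle2_c','bottle3_c','bottle4_c','gel_pot','lancet_carton','wind_up_timer'])
E
```

```text
{'time_s': 0.0, 'q': array([-1.45729362e+00,  1.81525517e-01,  1.60795637e+00,  3.82423224e-06,
        1.35377239e+00, -2.06301841e-01]), 'dq': array([-3.27903801e-04, -8.32337661e-05, -8.09587265e-04, -6.45313630e-04,
        2.53277414e-04,  6.80008605e-05]), 'joint_efforts': array([ 1.35954677e-03, -4.33869123e+01, -3.41839707e+01,  7.02875806e-02,
        3.87839950e-02, -1.42277813e-04]), 'position': array([ 0.18072045, -0.54526538,  0.19984386]), 'tcp_rot': array([ 9.87242573e-01,  1.59221264e-01,  4.04003893e-05, -8.29831042e-04]), 'ft_force': array([-0.29353509,  0.30732458, -0.47892927]), 'torque': array([-0.01544981, -0.03459654, -0.04189727]), 'gripper_force': 0.0, 'grip_width': 0.9969610893874739}
top 388.04459881791394 [ 0.327 -0.01   1.033] [[0.13, -0.99, 0.0], [-0.97, -0.13, -0.2], [0.2, 0.02, -0.98]]
top board1_c 0.72 [ 0.417 -0.216  0.013]
top holder_corner 0.72 [ 0.559  0.185 -0.005]
top holder_seat 0.57 [0.56  0.184 0.004]
top cell0 0.96 [ 0.558 -0.196  0.006]
top cell3 0.96 [ 0.558 -0.196  0.006]
top bottle1_c 0.95 [ 0.437 -0.12   0.101]
top bottle1_c 0.57 [ 0.435 -0.038  0.103]
top bottle2_c 0.67 [0.431 0.035 0.089]
top bottle3_c 0.74 [0.426 0.114 0.105]
top bottle4_c 0.89 [ 0.437 -0.038  0.104]
top gel_pot 0.66 [0.616 0.009 0.039]
top lancet_carton 0.55 [ 0.617 -0.379  0.069]
top wind_up_timer 0.62 [ 0.439 -0.039  0.099]
top wind_up_timer 0.58 [0.622 0.38  0.032]
scene 521.1046562005027 [-0.368 -0.835  1.295] [[0.66, -0.75, -0.02], [-0.54, -0.46, -0.71], [0.52, 0.47, -0.71]]
scene board1_c 0.66 [ 0.412 -0.273  0.011]
scene holder_seat 0.73 [0.42  0.107 0.065]
scene cell0 0.65 [ 0.584 -0.178  0.019]
scene cell3 0.65 [ 0.584 -0.178  0.019]
scene bottle1_c 0.62 [ 0.417 -0.132  0.014]
scene bottle2_c 0.79 [0.417 0.018 0.062]
scene bottle3_c 0.93 [0.42  0.109 0.065]
scene bottle4_c 0.71 [ 0.42  -0.041  0.038]
scene gel_pot 0.62 [0.418 0.11  0.067]
scene wind_up_timer 0.68 [ 0.586 -0.176  0.019]
```

View pics/top0.png

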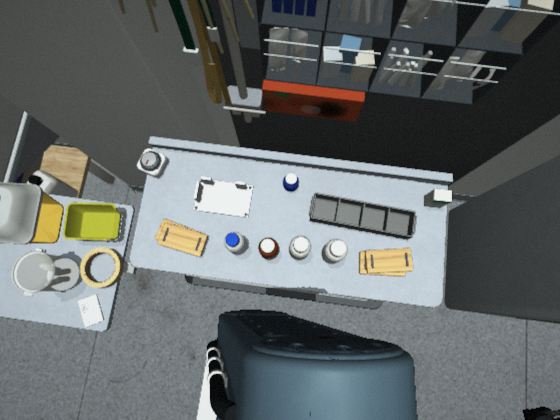

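View pics/scene0.png

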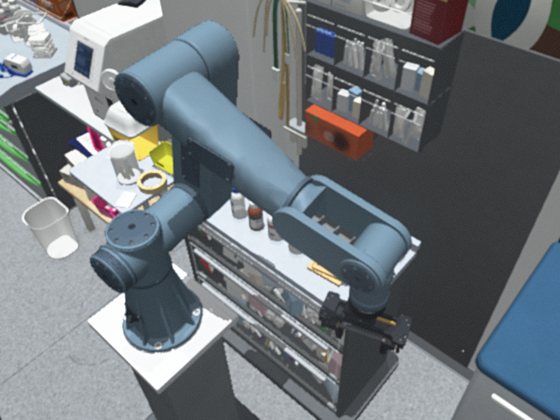

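The top view shows four bottles (blue-capped at 234,241; brown 268,247; white 300,246 and 336,250), a board pile at left (182,238) and one at right (386,262), the holder at (223,197), the carrier at (362,215), the gel pot at (291,182), the timer at (151,162) and the carton at (440,198). The scene view is mostly blocked by the arm. I'll rectify the top view next.

```bash
cat >> h.py <<'E'
def rect(s,z,x0,x1,y0,y1,k):
    # row down = -x, col right = -y ; k px per m
    H,W=int((x1-x0)*k),int((y1-y0)*k)
    c,r=np.meshgrid(np.arange(W),np.arange(H))
    X=np.stack([x1-r/k,y1-c/k,np.full(c.shape,z)],-1)
    C=X@np.array(s['R']).T+np.array(s['t'])
    u=(s['fx']*C[...,0]/C[...,2]+s['cx']).astype('f4'); v=(s['fy']*C[...,1]/C[...,2]+s['cy']).astype('f4')
    return cv2.remap(s['color'],u,v,cv2.INTER_CUBIC)
def unproj(s,uv,z):
    uv=np.atleast_2d(uv).astype(float)
    d=np.stack([(uv[:,0]-s['cx'])/s['fx'],(uv[:,1]-s['cy'])/s['fy'],np.ones(len(uv))],-1)@np.array(s['R'])
    o=-np.array(s['R']).T@np.array(s['t'])
    return o+d*((z-o[2])/d[:,2])[:,None]
E
python3 - <<'E'
from h import *
s=snap('top')
a=rect(s,0.02,.34,.66,.12,.40,2000)
cv2.imwrite('pics/l.png',cv2.resize(a,None,fx=.9,fy=.9))
b=rect(s,0.02,.34,.66,-.40,-.0,2000)
cv2.imwrite('pics/r.png',b[:600])
for m in ('board1_c','holder_seat','cell0'):
  for d in spotter.silhouettes('top',m)[:4]:
    M=d['pixels'].astype('u1'); cs,_=cv2.findContours(M,0,2)
    if not cs: continue
    c=max(cs,key=cv2.contourArea)[:,0]
    z={'board1_c':.024,'holder_seat':.004,'cell0':.046}[m]
    r=cv2.minAreaRect(unproj(s,c,z)[:,:2].astype('f4'))
    print(m,round(d['p'],2),len(c),[np.round(q,4) for q in r])
E
```

```text
board1_c 0.72 18 [array([ 0.4287, -0.2064]), array([0.0542, 0.0181]), np.float64(5.3349)]
holder_seat 0.75 56 [array([0.5616, 0.1859]), array([0.1553, 0.0959]), np.float64(89.5593)]
cell0 0.97 100 [array([ 0.547, -0.191]), array([0.2757, 0.0823]), np.float64(86.5269)]
```

View pics/l.png

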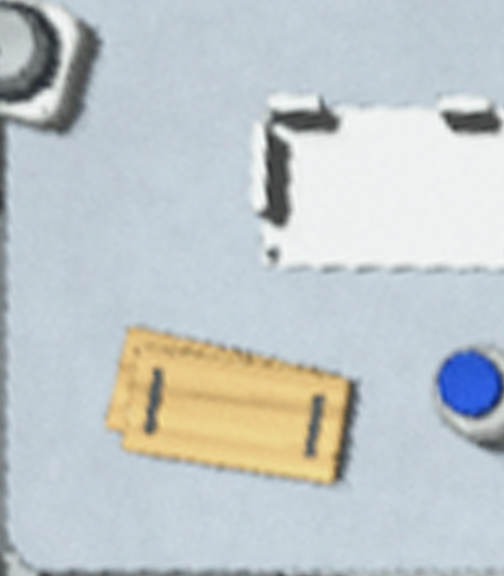

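View pics/r.png

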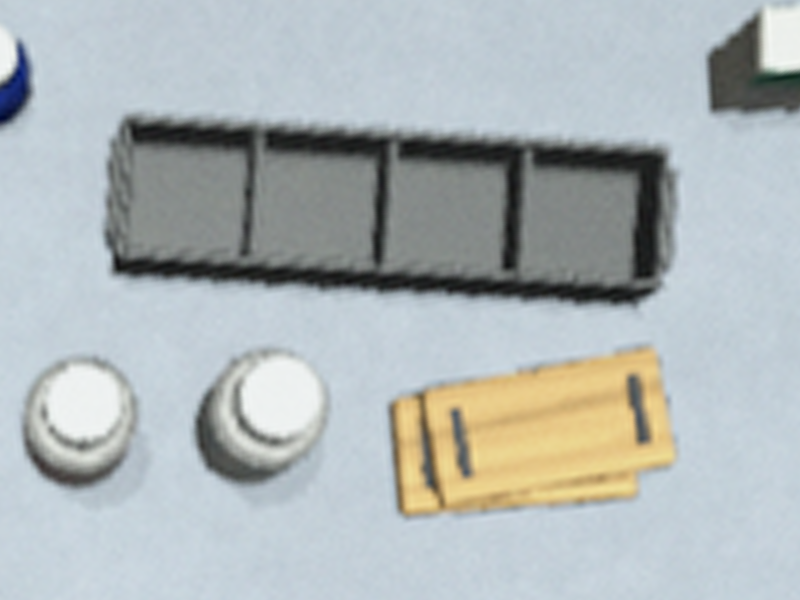

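The crops show two piles of two boards (left upper board centred near 237,415, about 9° off world y; right upper board from 425,385 to 675,465). The holder is aligned with the world, with its corner at upper left (272,125), and the carrier is tilted about 3.5°. I'll fit outlines for exact poses.

```bash
cat >> h.py <<'E'
from scipy.optimize import minimize
from scipy.spatial.transform import Rotation as Ro
def box(x0,x1,y0,y1,z0,z1): return np.array([[x,y,z] for x in(x0,x1) for y in(y0,y1) for z in(z0,z1)])
def cyl(r,z0,z1): 
    t=np.linspace(0,2*np.pi,40); return np.array([[r*np.cos(a),r*np.sin(a),z] for a in t for z in(z0,z1)])
PL=[box(-.075,.015,-.135,.015,-.004,0),box(0,.008,-.028,0,0,.05),box(0,.008,-.12,-.092,0,.05),box(-.054,-.006,0,.008,0,.05)]
CAR=[box(-.035,.035,-.134,.134,-.004,.042)]
BOT={1:(.0275,.102),2:(.0245,.090),3:(.0245,.104),4:(.0265,.100)}
def fit(s,M,hulls,p0,z,yawfree=True):
    K=4
    M=cv2.resize(M.astype('f4'),None,fx=1,fy=1)
    def ren(p):
        I=np.zeros(M.shape,'u1'); c,sn=np.cos(p[2]),np.sin(p[2]); 
        for h in hulls:
            X=np.c_[p[0]+c*h[:,0]-sn*h[:,1],p[1]+sn*h[:,0]+c*h[:,1],h[:,2]+z]
            C=X@np.array(s['R']).T+np.array(s['t'])
            uv=np.c_[s['fx']*C[:,0]/C[:,2]+s['cx'],s['fy']*C[:,1]/C[:,2]+s['cy']].astype('f4')
            cv2.fillPoly(I,[np.round(cv2.convexHull(uv)*16).astype('i4')],255,cv2.LINE_AA,4)
        return cv2.GaussianBlur(I.astype('f4')/255,(5,5),1)
    T=cv2.GaussianBlur(M,(5,5),1)
    def cost(q):
        return ((ren([q[0]/100+p0[0],q[1]/100+p0[1],p0[2]+(q[2]/10 if yawfree else 0)])-T)**2).sum()/M.sum()
    r=minimize(cost,[0,0,0] if yawfree else [0,0],method='Nelder-Mead',options=dict(initial_simplex=np.array([[0,0,0],[1,0,0],[0,1,0],[.3,.3,1]])if yawfree else np.array([[0,0],[1,0],[0,1.]])))
    q=r.x; return np.array([p0[0]+q[0]/100,p0[1]+q[1]/100,p0[2]+(q[2]/10 if yawfree else 0)]).round(4),round(r.fun,3)
def fitbottle(s,M,i,p0):
    r,h=BOT[i]; H={1:.136,2:.122,3:.134,4:.134}[i]
    return fit(s,M,[cyl(r,0,h),cyl(r*.6,0,H)],[*p0,0],0,False)
def pose():
    o=robot.observe(); R=Ro.from_quat(o['tcp_rot']).as_matrix(); return o,np.array(o['position']),np.degrees(np.arctan2(R[1,0],R[0,0]))
def go(x,y,z,yaw,frm=None):
    if frm is None: _,p,w=pose()
    else: p,w=np.array(frm[:3]),frm[3]
    d=np.array([x,y,z])-p; a=np.radians(w)
    print('from',p.round(4),round(w,2),'-> dx %.4f dy %.4f dz %.4f spin %.4f'%((d[0]*np.cos(a)+d[1]*np.sin(a))/.5,(d[0]*np.sin(a)-d[1]*np.cos(a))/.5,-d[2]/.5,-(((yaw-w+180)%360)-180)/90))
    return [x,y,z,yaw]
E
python3 - <<'E'
from h import *
s=snap('top')
m=lambda n,k=0: spotter.silhouettes('top',n)[k]['pixels']
print('car',fit(s,m('cell0'),CAR,[.55,-.19,-.06],.004))
print('hold',fit(s,m('holder_seat'),PL,[.60,.25,0],.004))
p={1:(.42,-.12),2:(.42,.035),3:(.42,.11),4:(.42,-.04)}
for i in p:
    for d in spotter.silhouettes('top','bottle%d_c'%i)[:2]: print(i,d['p'],fitbottle(s,d['pixels'],i,p[i]))
# wood
hsv=cv2.cvtColor(s['color'],cv2.COLOR_BGR2HSV)
W=((hsv[...,0]>10)&(hsv[...,0]<28)&(hsv[...,1]>70)&(hsv[...,2]>110)).astype('u1')
W=cv2.morphologyEx(W,cv2.MORPH_CLOSE,np.ones((5,5)))
L=W.copy(); L[:, :140]=0; L[:,225:]=0; L[:205]=0;L[270:]=0
Rr=W.copy(); Rr[:,:345]=0; Rr[:,430:]=0; Rr[:230]=0;Rr[290:]=0
B=lambda z:box(-.03,.03,-.06,.06,z-.012,z)
print('L top',fit(s,L,[B(.024)],[.429,.267,-.16],0)); print('R top',fit(s,Rr,[B(.024)],[.428,-.272,.12],0))
def two(M,a,b):
    pass
go(.429,.267,.10,81)
go(.42,-.27,.10,95)
E
```

```text
car (array([ 0.5527, -0.1911, -0.0697]), np.float64(0.012))
hold (array([ 0.5888,  0.2417, -0.0128]), np.float64(0.019))
1 0.92 (array([ 0.4451, -0.1271,  0.    ]), np.float64(0.039))
2 0.56 (array([0.4306, 0.0381, 0.    ]), np.float64(0.026))
3 0.76 (array([0.4317, 0.1228, 0.    ]), np.float64(0.026))
4 0.58 (array([ 0.4418, -0.0379,  0.    ]), np.float64(0.023))
L top (array([ 0.4338,  0.2732, -0.201 ]), np.float64(0.009))
R top (array([ 0.442, -0.266,  0.164]), np.float64(0.051))
from [ 0.1808 -0.5459  0.2007] 18.32 -> dx 0.9823 dy -1.3873 dz 0.2015 spin -0.6964
from [ 0.1808 -0.5459  0.2007] 18.32 -> dx 0.6276 dy -0.3734 dz 0.2015 spin -0.8520
```

Request:
{"op": "apply_moves", "data": {"motion": [{"dx": 0.674, "dy": -0.349, "dz": 0, "spin": -0.9076}, {"dx": 0.674, "dy": -0.349, "dz": 0, "spin": -0.9076}, {"dx": 0.674, "dy": -0.349, "dz": 0, "spin": -0.9076}, {"dx": 0.674, "dy": -0.349, "dz": 0, "spin": -0.9076}, {"dx": 0.674, "dy": -0.349, "dz": 0, "spin": -0.9076}, {"dx": 0.674, "dy": -0.349, "dz": 0, "spin": -0.9076}, {"dx": 0.674, "dy": -0.349, "dz": 0, "spin": -0.9076}, {"dx": 0.674, "dy": -0.349, "dz": 0, "spin": -0.9076}], "jaw": 0.16, "newtons": 30}}

```text
time_s: 2.52
position: [0.4147, -0.3057, 0.201]
tcp_rot: [0.788, 0.615, 0.0, 0.0]
ft_force: [0.5, -0.8, 0.7]
grip_width: 0.838
gripper_force: 0.0
```

```bash
python3 - <<'E'
from h import *
go(.446,-.2744,.20,100)
s=snap('wrist','w0.png'); print(s['fx'],s['cx'],s['cy'],(-np.array(s['R']).T@s['t']).round(3))
find('wrist',s,['board1_c'])
E
```

```text
from [ 0.4147 -0.3057  0.201 ] 75.96 -> dx 0.0759 dy 0.0455 dz 0.0021 spin -0.2671
325.19226210127806 273.0112423348475 214.5588685991912 [ 0.43  -0.243  0.385]
wrist board1_c 0.7 [ 0.441 -0.143  0.097]
wrist board1_c 0.57 [ 0.416 -0.215  0.014]
```

View pics/w0.png

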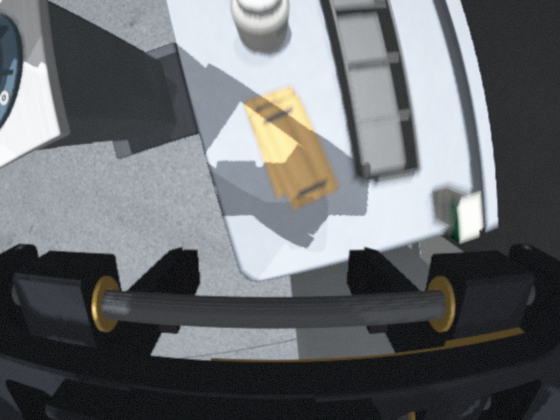

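The wrist view shows the right pile at (290,148), clear of the carrier at (385,85). I'm aligning and descending on its upper board.

Request:
{"op": "apply_moves", "data": {"motion": [{"dx": 0.0759, "dy": 0.0455, "dz": 0, "spin": -0.2671}, {"dx": 0.0759, "dy": 0.0455, "dz": 0, "spin": -0.2671}, {"dx": 0.0759, "dy": 0.0455, "dz": 0, "spin": -0.2671}, {"dx": 0.0759, "dy": 0.0455, "dz": 0, "spin": -0.2671}, {"dx": 0.0759, "dy": 0.0455, "dz": 0.08, "spin": -0.2671}, {"dx": 0.0759, "dy": 0.0455, "dz": 0.16, "spin": -0.2671}, {"dx": 0.0759, "dy": 0.0455, "dz": 0.24, "spin": -0.2671}, {"dx": 0.0759, "dy": 0.0455, "dz": 0.3, "spin": -0.2671}]}}

```text
time_s: 3.28
position: [0.4435, -0.2759, 0.0479]
tcp_rot: [0.646, 0.764, -0.0, -0.001]
ft_force: [-0.2, 0.4, 1.4]
grip_width: 0.839
gripper_force: 0.0
```

```bash
cat >> h.py <<'E'
def project(s,X,fish):
    C=X@np.array(s['R']).T+np.array(s['t'])
    if fish:
        rr=np.linalg.norm(C[...,:2],axis=-1)+1e-12; k=np.arctan2(rr,C[...,2])/rr
    else: k=1/C[...,2]
    return s['fx']*C[...,0]*k+s['cx'],s['fy']*C[...,1]*k+s['cy']
def rectw(s,z,x0,x1,y0,y1,k):
    H,W=int((x1-x0)*k),int((y1-y0)*k); c,r=np.meshgrid(np.arange(W),np.arange(H))
    u,v=project(s,np.stack([x1-r/k,y1-c/k,np.full(c.shape,z)],-1),True)
    return cv2.remap(s['color'],u.astype('f4'),v.astype('f4'),cv2.INTER_CUBIC)
E
python3 - <<'E'
from h import *
go(.446,-.2744,.0145,100)
s=snap('wrist'); cv2.imwrite('pics/w1.png',np.hstack([s['color']]))
E
```

```text
from [ 0.4435 -0.2759  0.0479] 99.55 -> dx 0.0022 dy 0.0054 dz 0.0669 spin -0.0050
```

View pics/w1.png

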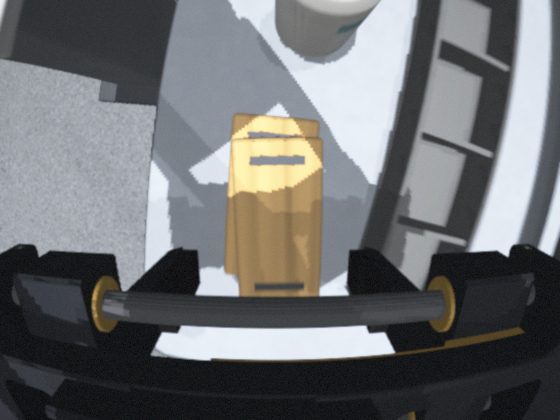

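Request:
{"op": "apply_moves", "data": {"motion": [{"dx": 0.002, "dy": 0.004, "dz": 0.04, "spin": 0}, {"dx": 0.002, "dy": 0.004, "dz": 0.068, "spin": 0}, {"dx": 0.002, "dy": 0.004, "dz": 0.068, "spin": 0}, {"dx": 0.002, "dy": 0.004, "dz": 0.068, "spin": 0}]}}

```text
time_s: 3.67
position: [0.4466, -0.2753, 0.0172]
tcp_rot: [0.645, 0.764, -0.0, -0.0]
ft_force: [0.4, -0.8, 0.8]
grip_width: 0.834
gripper_force: 0.0
```

Request:
{"op": "apply_moves", "data": {"motion": [{"dx": 0, "dy": 0, "dz": 0, "spin": 0}, {"dx": 0, "dy": 0, "dz": 0, "spin": 0}, {"dx": 0, "dy": 0, "dz": 0, "spin": 0}, {"dx": 0, "dy": 0, "dz": 0, "spin": 0}, {"dx": 0, "dy": 0, "dz": 0, "spin": 0}, {"dx": 0, "dy": 0, "dz": 0, "spin": 0}], "jaw": 0.6, "newtons": 30}}

```text
time_s: 4.17
position: [0.447, -0.275, 0.0171]
tcp_rot: [0.645, 0.764, -0.0, 0.0]
ft_force: [0.1, 0.3, 0.4]
grip_width: 0.414
gripper_force: 0.0
```

```bash
python3 - <<'E'
from h import *
o,p,w=pose(); print(p,w,o['grip_width'],o['gripper_force'])
s=snap('wrist','w2.png')
E
```

```text
[ 0.44702275 -0.27498133  0.01706918] 99.66105807102343 0.4140765823557013 0.0
```

View pics/w2.png

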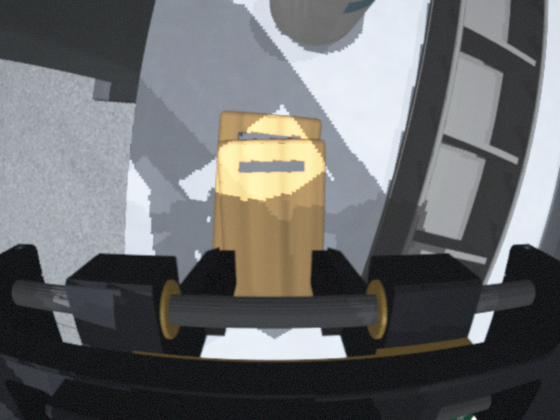

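The fingers closed without taking the board. Columns 235–315 show the board passing between the tips, with bare table below row 330. I'll project the TCP and the expected board corners into this picture.

```bash
python3 - <<'E'
from h import *
o,p,w=pose(); s=snap('wrist')
print('tcp',np.round(project(s,p,True)))
Rt=Ro.from_quat(o['tcp_rot']).as_matrix()
for g in (-.018,.018): print('tip',np.round(project(s,p+Rt@[0,g,0],True)))
def cor(x,y,th,z):
    c,n=np.cos(th),np.sin(th)
    return np.array([[x+c*a-n*b,y+n*a+c*b,z] for a,b in((-.03,-.06),(.03,-.06),(.03,.06),(-.03,.06))])
print(np.round(np.c_[project(s,cor(.446,-.2744,.17,.024),True)]).tolist())
print('R',np.array(s['R']).round(2).tolist(),(-np.array(s['R']).T@s['t']).round(3), s['cx'],s['cy'])
t=snap('top','t2.png')
print(np.round(np.c_[project(t,cor(.446,-.2744,.17,.024),False)]).tolist())
a=rect(t,0.024,.34,.58,-.40,-.2,3000); cv2.imwrite('pics/r2.png',a)
E
```

```text
tcp [275. 241.]
tip [245. 241.]
tip [305. 241.]
[[228.0, 329.0], [319.0, 329.0], [328.0, 139.0], [218.0, 140.0]]
R [[0.99, 0.17, -0.0], [0.16, -0.95, 0.25], [0.04, -0.25, -0.97]] [ 0.435 -0.211  0.201] 273.0112423348475 214.5588685991912
[[414.0, 271.0], [411.0, 248.0], [365.0, 250.0], [367.0, 273.0]]
```

View pics/t2.png

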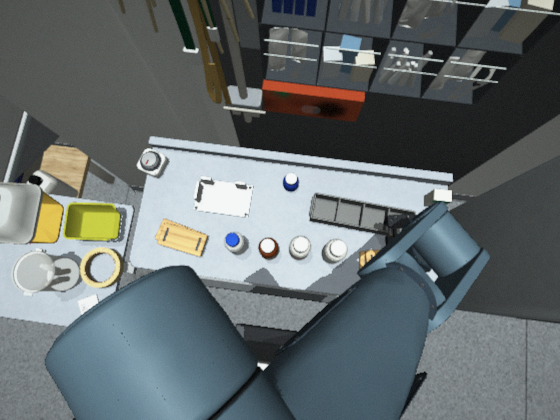

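The projected corners (328,139) and (218,140) match the board exactly, so the horizontal alignment is right and the tips must sit above the board. I'll feel for the board's top.

Request:
{"op": "apply_moves", "data": {"motion": [{"dx": 0, "dy": 0, "dz": 0.005, "spin": 0}, {"dx": 0, "dy": 0, "dz": 0.005, "spin": 0}, {"dx": 0, "dy": 0, "dz": 0.005, "spin": 0}, {"dx": 0, "dy": 0, "dz": 0.005, "spin": 0}]}}

```text
time_s: 4.65
position: [0.4468, -0.2748, 0.0141]
tcp_rot: [0.645, 0.764, 0.0, -0.0]
ft_force: [0.1, -0.8, 0.7]
grip_width: 0.402
gripper_force: 0.0
```

Request:
{"op": "apply_moves", "data": {"motion": [{"dx": 0, "dy": 0, "dz": 0.005, "spin": 0}, {"dx": 0, "dy": 0, "dz": 0.005, "spin": 0}, {"dx": 0, "dy": 0, "dz": 0.005, "spin": 0}, {"dx": 0, "dy": 0, "dz": 0.005, "spin": 0}]}}

```text
time_s: 4.98
position: [0.4468, -0.2748, 0.0117]
tcp_rot: [0.645, 0.764, 0.0, -0.0]
ft_force: [-0.6, 0.2, -0.5]
grip_width: 0.399
gripper_force: 0.0
```

Request:
{"op": "apply_moves", "data": {"motion": [{"dx": 0, "dy": 0, "dz": 0.005, "spin": 0}, {"dx": 0, "dy": 0, "dz": 0.005, "spin": 0}, {"dx": 0, "dy": 0, "dz": 0.005, "spin": 0}]}}

```text
time_s: 5.23
position: [0.4467, -0.2747, 0.009]
tcp_rot: [0.645, 0.764, 0.0, -0.0]
ft_force: [-0.8, -1.1, -0.9]
grip_width: 0.4
gripper_force: 0.0
```

Request:
{"op": "apply_moves", "data": {"motion": [{"dx": 0, "dy": 0, "dz": 0.005, "spin": 0}, {"dx": 0, "dy": 0, "dz": 0.005, "spin": 0}, {"dx": 0, "dy": 0, "dz": 0.005, "spin": 0}]}}

```text
time_s: 5.48
position: [0.4467, -0.2748, 0.0065]
tcp_rot: [0.645, 0.764, 0.0, -0.0]
ft_force: [0.2, -0.1, -0.4]
grip_width: 0.402
gripper_force: 0.0
```

```bash
python3 - <<'E'
from h import *
s=snap('wrist','w3.png'); o,p,w=pose(); print(p,o['ft_force'],o['grip_width'])
E
```

```text
[ 0.44680234 -0.27479457  0.00661822] [ 0.71080705 -0.33869611  1.19264294] 0.39958839876536456
```

View pics/w3.png

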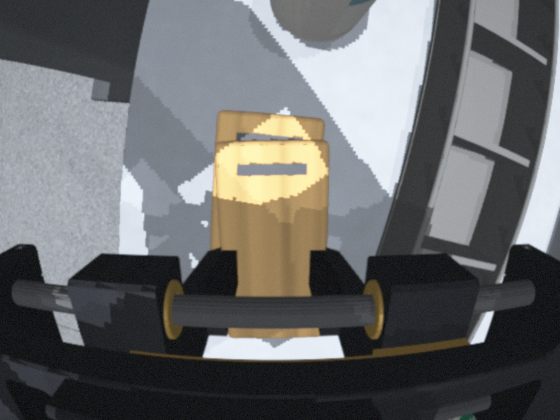

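The fingers still show no contact at a measured z of 0.0066, and their visible ends (row 250) look well short of the TCP. I'll check the start scene picture, marking the stated TCP and grasp point.

```bash
python3 - <<'E'
from h import *
s=snap('scene','s3.png')
a=cv2.imread('pics/scene0.png')[280:380,300:430]; a=cv2.resize(a,None,fx=4,fy=4,interpolation=cv2.INTER_CUBIC)
p0=np.array([.1807,-.5455,.1998]); d=np.array([.314,-.949,0])
def mk(P,col):
    u,v=project(s,P,False); cv2.circle(a,(int((u-300)*4),int((v-280)*4)),4,col,-1)
for e in(-.044,.044): 
    mk(p0+e*d,(0,0,255)); mk(p0+e*d+[0,0,.019],(0,255,0)); mk(p0+e*d+[0,0,.064],(255,0,255))
b=s['color'][220:380,260:460]; b=cv2.resize(b,(500,400),interpolation=cv2.INTER_CUBIC)
o,p,w=pose(); u,v=project(s,p,False); print(u,v); cv2.circle(b,(int((u-260)*2.5),int((v-220)*2.5)),3,(0,0,255),-1)
b=b[:, :280]
cv2.imwrite('pics/c.png',np.hstack([a,b]))
E
```

```text
333.47956939685037 269.7093098404454
```

View pics/c.png

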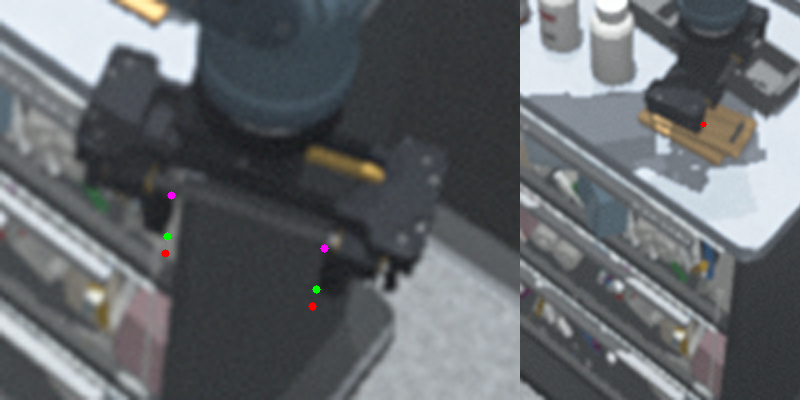

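The finger ends appear roughly at the green (grasp point) marks, (155,228) and (330,290). So the true tip lies about 20 mm behind the reported TCP. I'll keep feeling downward in small steps.

Request:
{"op": "apply_moves", "data": {"motion": [{"dx": 0, "dy": 0, "dz": 0.004, "spin": 0}, {"dx": 0, "dy": 0, "dz": 0.004, "spin": 0}, {"dx": 0, "dy": 0, "dz": 0.004, "spin": 0}]}}

```text
time_s: 5.83
position: [0.4468, -0.2748, 0.0046]
tcp_rot: [0.645, 0.764, 0.0, -0.0]
ft_force: [0.7, 0.5, -0.1]
grip_width: 0.399
gripper_force: 0.0
```

Request:
{"op": "apply_moves", "data": {"motion": [{"dx": 0, "dy": 0, "dz": 0.004, "spin": 0}, {"dx": 0, "dy": 0, "dz": 0.004, "spin": 0}, {"dx": 0, "dy": 0, "dz": 0.004, "spin": 0}]}}

```text
time_s: 6.08
position: [0.4467, -0.2748, 0.0026]
tcp_rot: [0.645, 0.764, 0.0, -0.0]
ft_force: [-0.7, -0.2, 1.0]
grip_width: 0.401
gripper_force: 0.0
```

Request:
{"op": "apply_moves", "data": {"motion": [{"dx": 0, "dy": 0, "dz": 0.004, "spin": 0}, {"dx": 0, "dy": 0, "dz": 0.004, "spin": 0}, {"dx": 0, "dy": 0, "dz": 0.004, "spin": 0}]}}

```text
time_s: 6.33
position: [0.4468, -0.2748, 0.0006]
tcp_rot: [0.645, 0.764, 0.0, -0.0]
ft_force: [0.1, 0.4, -0.1]
grip_width: 0.398
gripper_force: 0.0
```

Request:
{"op": "apply_moves", "data": {"motion": [{"dx": 0, "dy": 0, "dz": 0.004, "spin": 0}, {"dx": 0, "dy": 0, "dz": 0.004, "spin": 0}, {"dx": 0, "dy": 0, "dz": 0.004, "spin": 0}]}}

```text
time_s: 6.58
position: [0.4468, -0.2748, -0.0014]
tcp_rot: [0.645, 0.764, 0.0, -0.0]
ft_force: [0.3, 0.0, -0.1]
grip_width: 0.4
gripper_force: 0.0
```

Request:
{"op": "apply_moves", "data": {"motion": [{"dx": 0, "dy": 0, "dz": 0.004, "spin": 0}, {"dx": 0, "dy": 0, "dz": 0.004, "spin": 0}, {"dx": 0, "dy": 0, "dz": 0.004, "spin": 0}]}}

```text
time_s: 6.83
position: [0.4468, -0.2748, -0.0034]
tcp_rot: [0.645, 0.764, 0.0, -0.0]
ft_force: [-0.0, -0.1, -0.2]
grip_width: 0.398
gripper_force: 0.0
```

A negative z with no contact confirms the offset, so I'm continuing.

Request:
{"op": "apply_moves", "data": {"motion": [{"dx": 0, "dy": 0, "dz": 0.004, "spin": 0}, {"dx": 0, "dy": 0, "dz": 0.004, "spin": 0}, {"dx": 0, "dy": 0, "dz": 0.004, "spin": 0}]}}

```text
time_s: 7.08
position: [0.4467, -0.2748, -0.0054]
tcp_rot: [0.645, 0.764, 0.0, -0.0]
ft_force: [-0.1, -0.9, -0.5]
grip_width: 0.399
gripper_force: 0.0
```

Request:
{"op": "apply_moves", "data": {"motion": [{"dx": 0, "dy": 0, "dz": 0.004, "spin": 0}, {"dx": 0, "dy": 0, "dz": 0.004, "spin": 0}, {"dx": 0, "dy": 0, "dz": 0.004, "spin": 0}]}}

```text
time_s: 7.33
position: [0.4467, -0.2748, -0.0074]
tcp_rot: [0.645, 0.764, 0.0, -0.0]
ft_force: [0.2, 0.1, 0.1]
grip_width: 0.4
gripper_force: 0.0
```

Request:
{"op": "apply_moves", "data": {"motion": [{"dx": 0, "dy": 0, "dz": 0.004, "spin": 0}, {"dx": 0, "dy": 0, "dz": 0.004, "spin": 0}, {"dx": 0, "dy": 0, "dz": 0.004, "spin": 0}]}}

```text
time_s: 7.58
position: [0.4468, -0.2748, -0.0094]
tcp_rot: [0.645, 0.764, 0.0, -0.0]
ft_force: [-0.8, 0.3, 0.4]
grip_width: 0.398
gripper_force: 0.0
```

Request:
{"op": "apply_moves", "data": {"motion": [{"dx": 0, "dy": 0, "dz": 0.004, "spin": 0}, {"dx": 0, "dy": 0, "dz": 0.004, "spin": 0}, {"dx": 0, "dy": 0, "dz": 0.004, "spin": 0}]}}

```text
time_s: 7.83
position: [0.4468, -0.2748, -0.0114]
tcp_rot: [0.645, 0.764, 0.0, -0.0]
ft_force: [-0.1, -0.1, 0.6]
grip_width: 0.397
gripper_force: 0.0
```

```bash
python3 - <<'E'
from h import *
s=snap('wrist','w4.png'); o,p,w=pose(); print(p,o['ft_force'])
E
```

```text
[ 0.44681003 -0.27479905 -0.01136214] [-1.20788363  0.32120026 -0.43555065]
```

View pics/w4.png

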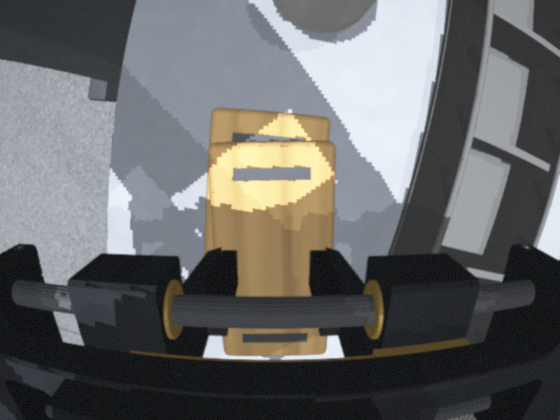

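The wrist view shows the fingers (rows 250–300) still above the board, whose far edge is at row 142. I'm continuing to contact.

Request:
{"op": "apply_moves", "data": {"motion": [{"dx": 0, "dy": 0, "dz": 0.004, "spin": 0}, {"dx": 0, "dy": 0, "dz": 0.004, "spin": 0}, {"dx": 0, "dy": 0, "dz": 0.004, "spin": 0}]}}

```text
time_s: 8.13
position: [0.4468, -0.2748, -0.0134]
tcp_rot: [0.645, 0.764, -0.0, -0.0]
ft_force: [0.1, -0.0, -0.8]
grip_width: 0.398
gripper_force: 0.0
```

Request:
{"op": "apply_moves", "data": {"motion": [{"dx": 0, "dy": 0, "dz": 0.003, "spin": 0}, {"dx": 0, "dy": 0, "dz": 0.003, "spin": 0}, {"dx": 0, "dy": 0, "dz": 0.003, "spin": 0}]}}

```text
time_s: 8.38
position: [0.4469, -0.2749, -0.0136]
tcp_rot: [0.645, 0.764, -0.0, -0.0]
ft_force: [-4.8, 3.3, 12.4]
grip_width: 0.398
gripper_force: 6.4
```

Request:
{"op": "apply_moves", "data": {"motion": [{"dx": 0, "dy": 0, "dz": 0.003, "spin": 0}, {"dx": 0, "dy": 0, "dz": 0.003, "spin": 0}, {"dx": 0, "dy": 0, "dz": 0.003, "spin": 0}]}}

```text
time_s: 8.63
position: [0.447, -0.275, -0.0137]
tcp_rot: [0.645, 0.764, -0.0, -0.0]
ft_force: [-10.1, 8.3, 27.9]
grip_width: 0.402
gripper_force: 14.0
```

Contact came at a reported z of −0.0135 on a board top at 0.024. The real fingertips therefore end about 37.5 mm behind the reported TCP, and I'll apply that offset from here. Now I'm lifting, reopening and going down beside the upper board.

Request:
{"op": "apply_moves", "data": {"motion": [{"dx": 0, "dy": 0, "dz": -0.03, "spin": 0}, {"dx": 0, "dy": 0, "dz": -0.03, "spin": 0}, {"dx": 0, "dy": 0, "dz": -0.03, "spin": 0}, {"dx": 0, "dy": 0, "dz": -0.03, "spin": 0}, {"dx": 0, "dy": 0, "dz": -0.03, "spin": 0}, {"dx": 0, "dy": 0, "dz": -0.03, "spin": 0}, {"dx": 0, "dy": 0, "dz": -0.03, "spin": 0}, {"dx": 0, "dy": 0, "dz": -0.03, "spin": 0}], "jaw": 0.14}}

```text
time_s: 9.3
position: [0.4466, -0.2747, -0.0017]
tcp_rot: [0.645, 0.764, 0.0, -0.0]
ft_force: [1.0, -0.2, -0.6]
grip_width: 0.862
gripper_force: 0.0
```

Request:
{"op": "apply_moves", "data": {"motion": [{"dx": 0, "dy": 0, "dz": 0.025, "spin": 0}, {"dx": 0, "dy": 0, "dz": 0.042, "spin": 0}, {"dx": 0, "dy": 0, "dz": 0.042, "spin": 0}, {"dx": 0, "dy": 0, "dz": 0.042, "spin": 0}]}}

```text
time_s: 9.63
position: [0.446, -0.274, -0.0236]
tcp_rot: [0.645, 0.764, 0.0, -0.001]
ft_force: [-0.4, 0.5, -0.8]
grip_width: 0.859
gripper_force: 0.0
```

Request:
{"op": "apply_moves", "data": {"motion": [{"dx": 0, "dy": 0, "dz": 0, "spin": 0}, {"dx": 0, "dy": 0, "dz": 0, "spin": 0}, {"dx": 0, "dy": 0, "dz": 0, "spin": 0}, {"dx": 0, "dy": 0, "dz": 0, "spin": 0}, {"dx": 0, "dy": 0, "dz": 0, "spin": 0}, {"dx": 0, "dy": 0, "dz": 0, "spin": 0}], "jaw": 0.5, "newtons": 30}}

```text
time_s: 10.13
position: [0.447, -0.275, -0.022]
tcp_rot: [0.645, 0.764, -0.0, 0.0]
ft_force: [-0.0, 0.1, 0.3]
grip_width: 0.678
gripper_force: 30.0
```

Gripped at 59.7 mm with 30 N. I'm lifting and carrying it to the holder.

Request:
{"op": "apply_moves", "data": {"motion": [{"dx": 0, "dy": 0, "dz": -0.08, "spin": 0}, {"dx": 0, "dy": 0, "dz": -0.16, "spin": 0}, {"dx": 0, "dy": 0, "dz": -0.24, "spin": 0}, {"dx": 0, "dy": 0, "dz": -0.32, "spin": 0}, {"dx": 0, "dy": 0, "dz": -0.345, "spin": 0}, {"dx": 0, "dy": 0, "dz": -0.345, "spin": 0}]}}

```text
time_s: 10.63
position: [0.4492, -0.277, 0.155]
tcp_rot: [0.645, 0.764, -0.0, 0.004]
ft_force: [0.7, -0.5, -1.1]
grip_width: 0.673
gripper_force: 30.0
```

Request:
{"op": "apply_moves", "data": {"motion": [{"dx": 0.848, "dy": 0.348, "dz": 0, "spin": 0.114}, {"dx": 0.848, "dy": 0.348, "dz": 0, "spin": 0.114}, {"dx": 0.848, "dy": 0.348, "dz": 0, "spin": 0.114}, {"dx": 0.848, "dy": 0.348, "dz": 0, "spin": 0.114}, {"dx": 0.848, "dy": 0.348, "dz": 0, "spin": 0.114}, {"dx": 0.848, "dy": 0.348, "dz": 0, "spin": 0.114}, {"dx": 0.848, "dy": 0.348, "dz": 0, "spin": 0.114}, {"dx": 0.848, "dy": 0.348, "dz": 0, "spin": 0.114}]}}

```text
time_s: 11.3
position: [0.518, 0.0499, 0.1481]
tcp_rot: [0.711, 0.703, -0.001, -0.001]
ft_force: [1.4, -1.0, -1.6]
grip_width: 0.68
gripper_force: 30.0
```

```bash
python3 - <<'E'
from h import *
o,_,_=pose(); print(o['grip_width'],o['gripper_force'],o['time_s'])
go(.546,.170,.02,89.3)
E
```

```text
0.6795959694986987 29.962390959262848 11.3
from [0.518  0.0499 0.1481] 89.39 -> dx 0.2409 dy 0.0535 dz 0.2562 spin 0.0010
```

Request:
{"op": "apply_moves", "data": {"motion": [{"dx": 0.08, "dy": 0.02, "dz": 0, "spin": 0}, {"dx": 0.16, "dy": 0.04, "dz": 0, "spin": 0}, {"dx": 0.24, "dy": 0.0535, "dz": 0.06, "spin": 0}, {"dx": 0.24, "dy": 0.0535, "dz": 0.14, "spin": 0}, {"dx": 0.24, "dy": 0.0535, "dz": 0.22, "spin": 0}, {"dx": 0.24, "dy": 0.0535, "dz": 0.26, "spin": 0}, {"dx": 0.24, "dy": 0.0535, "dz": 0.26, "spin": 0}, {"dx": 0.24, "dy": 0.0535, "dz": 0.26, "spin": 0}]}}

```text
time_s: 11.97
position: [0.5447, 0.1671, 0.0176]
tcp_rot: [0.711, 0.703, -0.002, -0.002]
ft_force: [0.5, -0.2, -0.3]
grip_width: 0.671
gripper_force: 30.0
```

```bash
python3 - <<'E'
from h import *
s=snap('wrist','w5.png')
go(.546,.170,-.028,89.3)
# holder as seen by wrist: silhouette points & predicted corner projections
c0=np.array([.5888,.2417]);th=-.0128
def W(x,y,z): return np.array([c0[0]+x*np.cos(th)-y*np.sin(th),c0[1]+x*np.sin(th)+y*np.cos(th),.004+z])
for P in [(-.054,0,.05),(-.006,0,.05),(0,0,.05),(0,-.028,.05),(-.054,.0,0),(0,-.092,.05),(.008,-.12,.05)]: print(P,np.round(project(s,W(*P),True)))
E
```

```text
from [0.547  0.1672 0.0199] 89.39 -> dx 0.0055 dy -0.0020 dz 0.0957 spin 0.0010
(-0.054, 0, 0.05) [251. 108.]
(-0.006, 0, 0.05) [357. 111.]
(0, 0, 0.05) [369. 111.]
(0, -0.028, 0.05) [367. 171.]
(-0.054, 0.0, 0) [257. 114.]
(0, -0.092, 0.05) [357. 294.]
(0.008, -0.12, 0.05) [365. 336.]
```

View pics/w5.png

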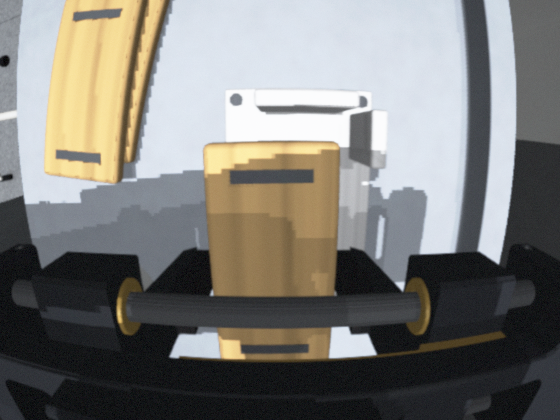

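The view confirms the fit: the short fence's inner edge is at row 108 and the long fence's at column 365, as predicted. The board is gripped square. I'm lowering it and sliding towards the fences.

Request:
{"op": "apply_moves", "data": {"motion": [{"dx": 0, "dy": 0, "dz": 0.06, "spin": 0}, {"dx": 0, "dy": 0, "dz": 0.09, "spin": 0}, {"dx": 0, "dy": 0, "dz": 0.097, "spin": 0}, {"dx": 0, "dy": 0, "dz": 0.097, "spin": 0}, {"dx": 0, "dy": 0, "dz": 0.097, "spin": 0}]}}

```text
time_s: 12.43
position: [0.549, 0.1673, -0.0263]
tcp_rot: [0.711, 0.703, 0.001, 0.001]
ft_force: [0.3, -0.2, -0.9]
grip_width: 0.677
gripper_force: 30.0
```

Request:
{"op": "apply_moves", "data": {"motion": [{"dx": 0, "dy": 0.012, "dz": 0, "spin": 0}, {"dx": 0, "dy": 0.02, "dz": 0, "spin": 0}, {"dx": 0, "dy": 0.02, "dz": 0, "spin": 0}, {"dx": 0, "dy": 0.02, "dz": 0, "spin": 0}]}}

```text
time_s: 12.77
position: [0.5583, 0.1672, -0.0275]
tcp_rot: [0.711, 0.703, 0.001, 0.001]
ft_force: [-0.5, -0.1, -1.3]
grip_width: 0.676
gripper_force: 30.0
```

Request:
{"op": "apply_moves", "data": {"motion": [{"dx": 0.012, "dy": 0, "dz": 0, "spin": 0}, {"dx": 0.025, "dy": 0, "dz": 0, "spin": 0}, {"dx": 0.025, "dy": 0, "dz": 0, "spin": 0}, {"dx": 0.025, "dy": 0, "dz": 0, "spin": 0}]}}

```text
time_s: 13.1
position: [0.5573, 0.1804, -0.0283]
tcp_rot: [0.71, 0.704, -0.0, -0.0]
ft_force: [0.1, -0.8, -0.9]
grip_width: 0.677
gripper_force: 30.0
```

Request:
{"op": "apply_moves", "data": {"motion": [{"dx": 0.004, "dy": 0, "dz": 0.003, "spin": 0}, {"dx": 0.007, "dy": 0, "dz": 0.003, "spin": 0}, {"dx": 0.007, "dy": 0, "dz": 0.003, "spin": 0}, {"dx": 0.007, "dy": 0, "dz": 0.003, "spin": 0}]}}

```text
time_s: 13.43
position: [0.5574, 0.1826, -0.03]
tcp_rot: [0.711, 0.703, -0.0, 0.0]
ft_force: [-1.1, -3.5, -0.6]
grip_width: 0.678
gripper_force: 29.9
```

Request:
{"op": "apply_moves", "data": {"motion": [{"dx": 0, "dy": 0.003, "dz": 0, "spin": 0}, {"dx": 0, "dy": 0.006, "dz": 0, "spin": 0}, {"dx": 0, "dy": 0.006, "dz": 0, "spin": 0}, {"dx": 0, "dy": 0.006, "dz": 0, "spin": 0}]}}

```text
time_s: 13.77
position: [0.5588, 0.1826, -0.0299]
tcp_rot: [0.711, 0.704, -0.002, -0.001]
ft_force: [-6.6, -5.5, 4.3]
grip_width: 0.676
gripper_force: 30.0
```

Both fences are touched, at about (0.5588, 0.1826). I'll press a little more, release and lift.

Request:
{"op": "apply_moves", "data": {"motion": [{"dx": 0.003, "dy": 0.003, "dz": 0, "spin": 0}, {"dx": 0.003, "dy": 0.003, "dz": 0, "spin": 0}, {"dx": 0.003, "dy": 0.003, "dz": 0, "spin": 0}]}}

```text
time_s: 14.02
position: [0.5588, 0.1827, -0.0301]
tcp_rot: [0.71, 0.704, -0.004, -0.001]
ft_force: [-11.1, -12.0, 10.0]
grip_width: 0.677
gripper_force: 30.1
```

Request:
{"op": "apply_moves", "data": {"motion": [{"dx": 0, "dy": 0, "dz": 0, "spin": 0}, {"dx": 0, "dy": 0, "dz": 0, "spin": 0}, {"dx": 0, "dy": 0, "dz": 0, "spin": 0}, {"dx": 0, "dy": 0, "dz": -0.08, "spin": 0}, {"dx": 0, "dy": 0, "dz": -0.16, "spin": 0}, {"dx": 0, "dy": 0, "dz": -0.2, "spin": 0}, {"dx": 0, "dy": 0, "dz": -0.2, "spin": 0}, {"dx": 0, "dy": 0, "dz": -0.2, "spin": 0}], "jaw": 0.14}}

```text
time_s: 14.68
position: [0.5635, 0.1853, 0.0719]
tcp_rot: [0.711, 0.703, 0.002, 0.001]
ft_force: [0.1, 0.6, 0.2]
grip_width: 0.858
gripper_force: 0.0
```

```bash
python3 - <<'E'
from h import *
s=snap('wrist')
def mask(s):
    h=cv2.cvtColor(s['color'],cv2.COLOR_BGR2HSV); W=((h[...,0]>8)&(h[...,0]<30)&(h[...,1]>70)&(h[...,2]>70)).astype('u1')
    return W
W=mask(s); W[245:]=0
n,l,st,ce=cv2.connectedComponentsWithStats(W); print([(st[i].tolist()) for i in range(1,n) if st[i,4]>300])
t=snap('top'); 
a=go(.429,.2672,.05,81)
go(.429,.2672,-.023,81,a)
E
```

```text
[[68, 31, 99, 164, 11579], [227, 142, 79, 103, 7477]]
from [0.561  0.1848 0.069 ] 89.41 -> dx 0.1621 dy -0.2658 dz 0.0379 spin 0.0934
from [0.429  0.2672 0.05  ] 81 -> dx 0.0000 dy 0.0000 dz 0.1460 spin 0.0000
```

Request:
{"op": "apply_moves", "data": {"motion": [{"dx": 0.162, "dy": -0.266, "dz": 0, "spin": 0.093}, {"dx": 0.162, "dy": -0.266, "dz": 0, "spin": 0.093}, {"dx": 0.162, "dy": -0.266, "dz": 0, "spin": 0.093}, {"dx": 0.162, "dy": -0.266, "dz": 0, "spin": 0.093}, {"dx": 0.162, "dy": -0.266, "dz": 0.06, "spin": 0.093}, {"dx": 0.162, "dy": -0.266, "dz": 0.11, "spin": 0.093}, {"dx": 0.162, "dy": -0.266, "dz": 0.11, "spin": 0.093}, {"dx": 0.162, "dy": -0.266, "dz": 0.11, "spin": 0.093}], "jaw": 0.03}}

```text
time_s: 15.45
position: [0.4273, 0.2663, 0.013]
tcp_rot: [0.76, 0.65, -0.003, -0.001]
ft_force: [0.8, -1.0, 0.4]
grip_width: 0.969
gripper_force: 0.0
```

```bash
python3 - <<'E'
from h import *
o,p,w=pose();s=snap('wrist')
go(.429,.2672,-.0225,81)
h=cv2.cvtColor(s['color'],cv2.COLOR_BGR2HSV); W=((h[...,0]>8)&(h[...,0]<30)&(h[...,1]>70)&(h[...,2]>60))
for r in (160,180,200,220,240,320,330,340): 
    c=np.where(W[r])[0]; c=c[(c>120)&(c<420)]; print(r,c.min() if len(c) else None,c.max() if len(c) else None,end='; ')
c,n=np.cos(-.16),np.sin(-.16)
C=np.array([[.429+c*a-n*b,.2672+n*a+c*b,.024] for a,b in((-.03,-.06),(.03,-.06),(.03,.06),(-.03,.06))])
print(np.round(np.c_[project(s,C,True)]).tolist())
E
```

```text
from [0.4291 0.2667 0.0145] 81.02 -> dx 0.0009 dy -0.0003 dz 0.0739 spin 0.0002
160 225 344; 180 225 342; 200 226 339; 220 226 337; 240 227 334; 320 None None; 330 None None; 340 None None; [[230.0, 331.0], [323.0, 332.0], [334.0, 139.0], [222.0, 138.0]]
```

Request:
{"op": "apply_moves", "data": {"motion": [{"dx": 0, "dy": 0, "dz": 0.05, "spin": 0}, {"dx": 0, "dy": 0, "dz": 0.074, "spin": 0}, {"dx": 0, "dy": 0, "dz": 0.074, "spin": 0}, {"dx": 0, "dy": 0, "dz": 0.074, "spin": 0}]}}

```text
time_s: 15.83
position: [0.4297, 0.2668, -0.0218]
tcp_rot: [0.76, 0.649, -0.001, -0.0]
ft_force: [-0.4, 0.6, -0.0]
grip_width: 0.969
gripper_force: 0.0
```

Request:
{"op": "apply_moves", "data": {"motion": [{"dx": 0, "dy": 0, "dz": 0, "spin": 0}, {"dx": 0, "dy": 0, "dz": 0, "spin": 0}, {"dx": 0, "dy": 0, "dz": 0, "spin": 0}, {"dx": 0, "dy": 0, "dz": 0, "spin": 0}, {"dx": 0, "dy": 0, "dz": 0, "spin": 0}, {"dx": 0, "dy": 0, "dz": 0, "spin": 0}, {"dx": 0, "dy": 0, "dz": 0, "spin": 0}], "jaw": 0.5, "newtons": 30}}

```text
time_s: 16.42
position: [0.4304, 0.2673, -0.0211]
tcp_rot: [0.76, 0.65, 0.0, 0.0]
ft_force: [-1.0, -0.7, 6.1]
grip_width: 0.675
gripper_force: 30.0
```

Request:
{"op": "apply_moves", "data": {"motion": [{"dx": 0, "dy": 0, "dz": -0.08, "spin": 0}, {"dx": 0, "dy": 0, "dz": -0.16, "spin": 0}, {"dx": 0, "dy": 0, "dz": -0.2, "spin": 0}, {"dx": 0, "dy": 0, "dz": -0.2, "spin": 0}, {"dx": 0, "dy": 0, "dz": -0.2, "spin": 0}]}}

```text
time_s: 16.83
position: [0.4306, 0.2674, 0.0791]
tcp_rot: [0.76, 0.65, 0.001, 0.0]
ft_force: [0.7, 0.2, -1.0]
grip_width: 0.675
gripper_force: 30.0
```

```bash
python3 - <<'E'
from h import *
o,p,w=pose();print(o['grip_width'],o['gripper_force'])
go(.547,.1705,.02,89.4)
E
```

```text
0.6746988100473041 29.998445212841034
from [0.4306 0.2674 0.0791] 81.03 -> dx -0.1551 dy 0.2602 dz 0.1182 spin -0.0930
```

Request:
{"op": "apply_moves", "data": {"motion": [{"dx": -0.155, "dy": 0.26, "dz": 0, "spin": -0.093}, {"dx": -0.155, "dy": 0.26, "dz": 0, "spin": -0.093}, {"dx": -0.155, "dy": 0.26, "dz": 0, "spin": -0.093}, {"dx": -0.155, "dy": 0.26, "dz": 0, "spin": -0.093}, {"dx": -0.155, "dy": 0.26, "dz": 0.06, "spin": -0.093}, {"dx": -0.155, "dy": 0.26, "dz": 0.12, "spin": -0.093}, {"dx": -0.155, "dy": 0.26, "dz": 0.12, "spin": -0.093}, {"dx": -0.155, "dy": 0.26, "dz": 0.12, "spin": -0.093}]}}

```text
time_s: 17.5
position: [0.5425, 0.1698, 0.0147]
tcp_rot: [0.711, 0.703, -0.003, -0.003]
ft_force: [-0.1, 0.6, -0.9]
grip_width: 0.674
gripper_force: 30.0
```

Request:
{"op": "apply_moves", "data": {"motion": [{"dx": 0, "dy": 0, "dz": 0.05, "spin": 0}, {"dx": 0, "dy": 0, "dz": 0.069, "spin": 0}, {"dx": 0, "dy": 0, "dz": 0.069, "spin": 0}, {"dx": 0, "dy": 0, "dz": 0.069, "spin": 0}, {"dx": 0, "dy": 0, "dz": 0.069, "spin": 0}]}}

```text
time_s: 17.92
position: [0.5465, 0.1706, -0.0153]
tcp_rot: [0.711, 0.704, 0.0, 0.0]
ft_force: [0.7, -0.4, -1.9]
grip_width: 0.677
gripper_force: 30.0
```

```bash
python3 - <<'E'
from h import *
o,p,w=pose();print(o['grip_width'],o['gripper_force'],o['ft_force'])
go(.5565,.1805,-.017,89.4)
E
```

```text
0.676821249713118 29.99729722738266 [ 0.71428957 -0.40287451 -1.86972615]
from [ 0.5465  0.1706 -0.0153] 89.43 -> dx 0.0200 dy 0.0198 dz 0.0035 spin 0.0003
```

Request:
{"op": "apply_moves", "data": {"motion": [{"dx": 0, "dy": 0.01, "dz": 0.002, "spin": 0}, {"dx": 0.008, "dy": 0.02, "dz": 0.004, "spin": 0}, {"dx": 0.016, "dy": 0.02, "dz": 0.004, "spin": 0}, {"dx": 0.02, "dy": 0.02, "dz": 0.004, "spin": 0}, {"dx": 0.02, "dy": 0.02, "dz": 0.004, "spin": 0}]}}

```text
time_s: 18.33
position: [0.5572, 0.1808, -0.0177]
tcp_rot: [0.711, 0.704, 0.001, 0.0]
ft_force: [1.0, 1.2, 1.9]
grip_width: 0.675
gripper_force: 30.0
```

Request:
{"op": "apply_moves", "data": {"motion": [{"dx": 0.004, "dy": 0.006, "dz": 0.001, "spin": 0}, {"dx": 0.006, "dy": 0.007, "dz": 0.001, "spin": 0}, {"dx": 0.006, "dy": 0.007, "dz": 0.001, "spin": 0}, {"dx": 0.006, "dy": 0.007, "dz": 0.001, "spin": 0}]}}

```text
time_s: 18.67
position: [0.559, 0.182, -0.0178]
tcp_rot: [0.71, 0.704, -0.002, 0.0]
ft_force: [-6.3, -6.5, 12.5]
grip_width: 0.675
gripper_force: 30.0
```

Request:
{"op": "apply_moves", "data": {"motion": [{"dx": 0.002, "dy": 0.003, "dz": 0, "spin": 0}, {"dx": 0.003, "dy": 0.003, "dz": 0, "spin": 0}, {"dx": 0.003, "dy": 0.003, "dz": 0, "spin": 0}]}}

```text
time_s: 18.92
position: [0.5589, 0.1821, -0.0179]
tcp_rot: [0.71, 0.704, -0.004, -0.0]
ft_force: [-12.1, -12.8, 19.1]
grip_width: 0.672
gripper_force: 30.0
```

Request:
{"op": "apply_moves", "data": {"motion": [{"dx": 0, "dy": 0, "dz": 0, "spin": 0}, {"dx": 0, "dy": 0, "dz": 0, "spin": 0}, {"dx": 0, "dy": 0, "dz": 0, "spin": 0}, {"dx": 0, "dy": 0, "dz": -0.08, "spin": 0}, {"dx": 0, "dy": 0, "dz": -0.16, "spin": 0}, {"dx": 0, "dy": 0, "dz": -0.2, "spin": 0}, {"dx": 0, "dy": 0, "dz": -0.2, "spin": 0}, {"dx": 0, "dy": 0, "dz": -0.2, "spin": 0}], "jaw": 0.14}}

```text
time_s: 19.58
position: [0.5624, 0.185, 0.0825]
tcp_rot: [0.711, 0.703, 0.001, 0.001]
ft_force: [-0.5, -0.0, -0.4]
grip_width: 0.861
gripper_force: 0.0
```

```bash
cat >> h.py <<'E'
def wood(s):
    h=cv2.cvtColor(s['color'],cv2.COLOR_BGR2HSV); W=((h[...,0]>8)&(h[...,0]<30)&(h[...,1]>70)&(h[...,2]>60)).astype('u1')
    return cv2.morphologyEx(W,cv2.MORPH_CLOSE,np.ones((7,7)))
def blobs(s,z,fish,x0,x1,y0,y1,k=1000):
    f=rectw if fish else rect
    a=f(s,z,x0,x1,y0,y1,k); W=wood(dict(color=a))
    W=cv2.morphologyEx(W,cv2.MORPH_CLOSE,np.ones((15,15)))
    for c in cv2.findContours(W,0,2)[0]:
        if cv2.contourArea(c)<1500: continue
        (u,v),sz,an=cv2.minAreaRect(c)
        b=cv2.boxPoints(((u,v),sz,an)); e=max([b[1]-b[0],b[2]-b[1]],key=np.linalg.norm)
        yaw=np.degrees(np.arctan2(e[1],e[0])); yaw=(yaw+90)%180-90   # image right=-y, down=-x: dir=( -e1,-e0)
        print('wood x %.4f y %.4f size %s boardyaw %.1f area %d'%(x1-v/k,y1-u/k,np.round(np.array(sz)/k,3),-yaw,cv2.contourArea(c)))
E
python3 - <<'E'
from h import *
s=snap('wrist'); print('wrist'); blobs(s,.012,True,.34,.52,.15,.42)
print('stack'); blobs(s,.028,True,.5,.64,.10,.30)
t=snap('top'); print('top'); blobs(t,.012,False,.34,.52,-.4,-.16); blobs(t,.012,False,.34,.52,.16,.40); print('stack'); blobs(t,.028,False,.5,.62,.1,.27)
pose(); a=go(.43,.27,.06,81)
E
```

```text
wrist
wood x 0.4399 y 0.2802 size [0.118 0.061] boardyaw -13.2 area 6927
stack
wood x 0.5575 y 0.1840 size [0.116 0.059] boardyaw -0.0 area 6634
top
wood x 0.4371 y -0.2585 size [0.058 0.119] boardyaw 4.6 area 6700
stack
wood x 0.5570 y 0.1575 size [0.071 0.062] boardyaw -0.0 area 3948
from [0.5602 0.1846 0.0797] 89.41 -> dx 0.1680 dy -0.2621 dz 0.0394 spin 0.0934
```

Both boards sit squared in the stack, and the lower boards are at (0.440, 0.280, −13.2°) and (0.437, −0.2585, 4.6°). I'm taking the left one.

Request:
{"op": "apply_moves", "data": {"motion": [{"dx": 0.189, "dy": -0.243, "dz": 0, "spin": 0.14}, {"dx": 0.189, "dy": -0.243, "dz": 0, "spin": 0.14}, {"dx": 0.189, "dy": -0.243, "dz": 0, "spin": 0.14}, {"dx": 0.189, "dy": -0.243, "dz": 0, "spin": 0.14}, {"dx": 0.189, "dy": -0.243, "dz": 0.06, "spin": 0.14}, {"dx": 0.189, "dy": -0.243, "dz": 0.12, "spin": 0.14}, {"dx": 0.189, "dy": -0.243, "dz": 0.14, "spin": 0.14}, {"dx": 0.189, "dy": -0.243, "dz": 0.14, "spin": 0.14}], "jaw": 0.03}}

```text
time_s: 20.35
position: [0.4368, 0.279, 0.0071]
tcp_rot: [0.784, 0.621, -0.004, -0.001]
ft_force: [-0.6, -0.5, 0.1]
grip_width: 0.969
gripper_force: 0.0
```

```bash
python3 - <<'E'
from h import *
s=snap('wrist'); blobs(s,.012,True,.34,.54,.25,.42)
go(.4399,.2802,-.034,76.8)
E
```

```text
wood x 0.4414 y 0.2924 size [0.096 0.06 ] boardyaw -12.5 area 5095
from [0.4388 0.2795 0.0091] 76.78 -> dx 0.0018 dy 0.0018 dz 0.0862 spin -0.0002
```

Request:
{"op": "apply_moves", "data": {"motion": [{"dx": 0.001, "dy": 0.001, "dz": 0.05, "spin": 0}, {"dx": 0.001, "dy": 0.001, "dz": 0.086, "spin": 0}, {"dx": 0.001, "dy": 0.001, "dz": 0.086, "spin": 0}, {"dx": 0.001, "dy": 0.001, "dz": 0.086, "spin": 0}]}}

```text
time_s: 20.73
position: [0.4416, 0.2805, -0.0314]
tcp_rot: [0.784, 0.621, -0.0, -0.0]
ft_force: [0.2, 0.7, 0.1]
grip_width: 0.968
gripper_force: 0.0
```

Request:
{"op": "apply_moves", "data": {"motion": [{"dx": 0, "dy": 0, "dz": 0, "spin": 0}, {"dx": 0, "dy": 0, "dz": 0, "spin": 0}, {"dx": 0, "dy": 0, "dz": 0, "spin": 0}, {"dx": 0, "dy": 0, "dz": 0, "spin": 0}, {"dx": 0, "dy": 0, "dz": 0, "spin": 0}, {"dx": 0, "dy": 0, "dz": 0, "spin": 0}, {"dx": 0, "dy": 0, "dz": 0, "spin": 0}], "jaw": 0.5, "newtons": 30}}

```text
time_s: 21.32
position: [0.442, 0.281, -0.0308]
tcp_rot: [0.784, 0.621, 0.001, 0.0]
ft_force: [-2.5, -0.8, 6.9]
grip_width: 0.672
gripper_force: 30.0
```

Request:
{"op": "apply_moves", "data": {"motion": [{"dx": 0, "dy": 0, "dz": -0.08, "spin": 0}, {"dx": 0, "dy": 0, "dz": -0.16, "spin": 0}, {"dx": 0, "dy": 0, "dz": -0.23, "spin": 0}, {"dx": 0, "dy": 0, "dz": -0.23, "spin": 0}, {"dx": 0, "dy": 0, "dz": -0.23, "spin": 0}]}}

```text
time_s: 21.73
position: [0.4433, 0.2815, 0.0857]
tcp_rot: [0.784, 0.621, 0.003, 0.001]
ft_force: [-0.1, -0.2, -1.0]
grip_width: 0.672
gripper_force: 30.0
```

```bash
python3 - <<'E'
from h import *
o,p,w=pose();print(o['grip_width'],o['gripper_force'])
go(.547,.1705,.02,89.4)
E
```

```text
0.6723408040834398 29.999733567237854
from [0.4433 0.2815 0.0857] 76.81 -> dx -0.1688 dy 0.2525 dz 0.1314 spin -0.1399
```

Request:
{"op": "apply_moves", "data": {"motion": [{"dx": -0.169, "dy": 0.252, "dz": 0, "spin": -0.14}, {"dx": -0.169, "dy": 0.252, "dz": 0, "spin": -0.14}, {"dx": -0.169, "dy": 0.252, "dz": 0, "spin": -0.14}, {"dx": -0.169, "dy": 0.252, "dz": 0, "spin": -0.14}, {"dx": -0.169, "dy": 0.252, "dz": 0.06, "spin": -0.14}, {"dx": -0.169, "dy": 0.252, "dz": 0.12, "spin": -0.14}, {"dx": -0.169, "dy": 0.252, "dz": 0.131, "spin": -0.14}, {"dx": -0.169, "dy": 0.252, "dz": 0.131, "spin": -0.14}]}}

```text
time_s: 22.4
position: [0.5408, 0.1692, 0.0137]
tcp_rot: [0.711, 0.703, -0.003, -0.003]
ft_force: [-0.1, -0.1, -0.2]
grip_width: 0.673
gripper_force: 30.0
```

```bash
python3 - <<'E'
from h import *
s=snap('wrist')
go(.5465,.1705,-.001,89.4)
blobs(s,.047,True,.49,.64,.17,.30)
E
```

```text
from [0.5427 0.1697 0.0159] 89.41 -> dx 0.0017 dy 0.0075 dz 0.0338 spin 0.0001
wood x 0.5460 y 0.2070 size [0.074 0.07 ] boardyaw 90.0 area 4741
```

Request:
{"op": "apply_moves", "data": {"motion": [{"dx": 0, "dy": 0.004, "dz": 0.02, "spin": 0}, {"dx": 0, "dy": 0.004, "dz": 0.033, "spin": 0}, {"dx": 0, "dy": 0.004, "dz": 0.033, "spin": 0}, {"dx": 0, "dy": 0.004, "dz": 0.033, "spin": 0}, {"dx": 0.01, "dy": 0.012, "dz": 0.033, "spin": 0}, {"dx": 0.016, "dy": 0.02, "dz": 0.033, "spin": 0}, {"dx": 0.02, "dy": 0.024, "dz": 0.033, "spin": 0}, {"dx": 0.02, "dy": 0.024, "dz": 0.033, "spin": 0}]}}

```text
time_s: 23.12
position: [0.558, 0.1802, 0.0018]
tcp_rot: [0.711, 0.704, 0.001, 0.0]
ft_force: [-0.4, -0.2, -1.0]
grip_width: 0.671
gripper_force: 30.0
```

Request:
{"op": "apply_moves", "data": {"motion": [{"dx": 0, "dy": 0, "dz": 0, "spin": 0}, {"dx": 0, "dy": 0, "dz": 0.004, "spin": 0}, {"dx": 0, "dy": 0, "dz": 0.004, "spin": 0}, {"dx": 0, "dy": 0, "dz": 0.004, "spin": 0}]}}

```text
time_s: 23.45
position: [0.5566, 0.1794, -0.001]
tcp_rot: [0.711, 0.703, -0.0, -0.0]
ft_force: [-0.8, 0.0, -1.1]
grip_width: 0.673
gripper_force: 30.0
```

Request:
{"op": "apply_moves", "data": {"motion": [{"dx": 0.004, "dy": 0.004, "dz": 0.003, "spin": 0}, {"dx": 0.008, "dy": 0.008, "dz": 0.003, "spin": 0}, {"dx": 0.008, "dy": 0.008, "dz": 0.003, "spin": 0}, {"dx": 0.008, "dy": 0.008, "dz": 0.003, "spin": 0}]}}

```text
time_s: 23.78
position: [0.5602, 0.1834, -0.0027]
tcp_rot: [0.711, 0.704, -0.001, -0.0]
ft_force: [-3.2, -1.2, -0.1]
grip_width: 0.672
gripper_force: 30.0
```

Request:
{"op": "apply_moves", "data": {"motion": [{"dx": 0.003, "dy": 0.001, "dz": 0.001, "spin": 0}, {"dx": 0.003, "dy": 0.001, "dz": 0.001, "spin": 0}, {"dx": 0.003, "dy": 0.001, "dz": 0.001, "spin": 0}]}}

```text
time_s: 24.03
position: [0.5602, 0.1836, -0.0028]
tcp_rot: [0.711, 0.704, -0.002, -0.0]
ft_force: [-7.5, -7.6, 6.0]
grip_width: 0.676
gripper_force: 30.0
```

Request:
{"op": "apply_moves", "data": {"motion": [{"dx": 0.002, "dy": 0.002, "dz": 0, "spin": 0}, {"dx": 0.002, "dy": 0.002, "dz": 0, "spin": 0}, {"dx": 0.002, "dy": 0.002, "dz": 0, "spin": 0}]}}

```text
time_s: 24.28
position: [0.5602, 0.1836, -0.0028]
tcp_rot: [0.711, 0.704, -0.003, -0.0]
ft_force: [-11.2, -11.4, 10.5]
grip_width: 0.675
gripper_force: 30.0
```

Request:
{"op": "apply_moves", "data": {"motion": [{"dx": 0, "dy": 0, "dz": 0, "spin": 0}, {"dx": 0, "dy": 0, "dz": 0, "spin": 0}, {"dx": 0, "dy": 0, "dz": 0, "spin": 0}, {"dx": 0, "dy": 0, "dz": -0.08, "spin": 0}, {"dx": 0, "dy": 0, "dz": -0.16, "spin": 0}, {"dx": 0, "dy": 0, "dz": -0.24, "spin": 0}, {"dx": 0, "dy": 0, "dz": -0.3, "spin": 0}, {"dx": 0, "dy": 0, "dz": -0.3, "spin": 0}], "jaw": 0.14}}

```text
time_s: 24.95
position: [0.5678, 0.1872, 0.1557]
tcp_rot: [0.711, 0.704, 0.006, 0.004]
ft_force: [0.6, 0.9, 0.3]
grip_width: 0.859
gripper_force: 0.0
```

```bash
python3 - <<'E'
from h import *
s=snap('wrist')
print('stack'); blobs(s,.040,True,.5,.64,.10,.30)
t=snap('top'); print('top'); blobs(t,.012,False,.34,.52,-.4,-.16)
go(.4371,-.2585,.148,94.6)
E
```

```text
stack
wood x 0.5593 y 0.1836 size [0.118 0.059] boardyaw -0.9 area 6699
top
wood x 0.4372 y -0.2586 size [0.058 0.119] boardyaw 4.7 area 6706
from [0.5641 0.1866 0.1492] 89.42 -> dx -0.8927 dy -0.2448 dz 0.0025 spin -0.0576
```

Request:
{"op": "apply_moves", "data": {"motion": [{"dx": -0.892, "dy": -0.245, "dz": 0, "spin": -0.058}, {"dx": -0.892, "dy": -0.245, "dz": 0, "spin": -0.058}, {"dx": -0.892, "dy": -0.245, "dz": 0, "spin": -0.058}, {"dx": -0.892, "dy": -0.245, "dz": 0, "spin": -0.058}, {"dx": -0.892, "dy": -0.245, "dz": 0, "spin": -0.058}, {"dx": -0.892, "dy": -0.245, "dz": 0, "spin": -0.058}, {"dx": -0.892, "dy": -0.245, "dz": 0, "spin": -0.058}, {"dx": -0.892, "dy": -0.245, "dz": 0, "spin": -0.058}], "jaw": 0.07}}

```text
time_s: 25.72
position: [0.469, -0.1354, 0.1454]
tcp_rot: [0.678, 0.735, -0.0, -0.001]
ft_force: [1.2, 0.4, -0.2]
grip_width: 0.932
gripper_force: 0.0
```

```bash
python3 - <<'E'
from h import *
s=snap('wrist'); blobs(s,.012,True,.34,.50,-.4,-.17)
go(.4372,-.2586,.0,94.7)
E
```

```text
wood x 0.4332 y -0.2270 size [0.058 0.05 ] boardyaw -85.7 area 2724
from [ 0.4677 -0.1425  0.1456] 94.38 -> dx -0.2269 dy -0.0785 dz 0.2911 spin -0.0036
```

Request:
{"op": "apply_moves", "data": {"motion": [{"dx": -0.08, "dy": -0.03, "dz": 0, "spin": 0}, {"dx": -0.16, "dy": -0.06, "dz": 0, "spin": 0}, {"dx": -0.223, "dy": -0.0785, "dz": 0, "spin": -0.003}, {"dx": -0.223, "dy": -0.0785, "dz": 0.06, "spin": -0.003}, {"dx": -0.223, "dy": -0.0785, "dz": 0.14, "spin": -0.003}, {"dx": -0.223, "dy": -0.0785, "dz": 0.22, "spin": -0.003}, {"dx": -0.223, "dy": -0.0785, "dz": 0.27, "spin": -0.003}, {"dx": -0.223, "dy": -0.0785, "dz": 0.27, "spin": -0.003}]}}

```text
time_s: 26.43
position: [0.4358, -0.2442, 0.0052]
tcp_rot: [0.677, 0.736, 0.0, -0.007]
ft_force: [-1.1, 0.5, -1.2]
grip_width: 0.929
gripper_force: 0.0
```

```bash
python3 - <<'E'
from h import *
s=snap('wrist'); blobs(s,.012,True,.34,.50,-.27,-.17)
go(.4372,-.2586,-.033,94.7)
E
```

```text
wood x 0.4350 y -0.2359 size [0.059 0.07 ] boardyaw 4.1 area 3890
from [ 0.4377 -0.2458  0.0083] 94.88 -> dx -0.0255 dy -0.0032 dz 0.0826 spin 0.0020
```

Request:
{"op": "apply_moves", "data": {"motion": [{"dx": -0.022, "dy": -0.002, "dz": 0, "spin": 0}, {"dx": -0.022, "dy": -0.002, "dz": 0.05, "spin": 0}, {"dx": -0.022, "dy": -0.002, "dz": 0.082, "spin": 0}, {"dx": -0.022, "dy": -0.002, "dz": 0.082, "spin": 0}, {"dx": -0.022, "dy": -0.002, "dz": 0.082, "spin": 0}]}}

```text
time_s: 26.9
position: [0.4414, -0.2609, -0.0274]
tcp_rot: [0.676, 0.737, -0.0, 0.001]
ft_force: [-0.7, -0.8, -0.7]
grip_width: 0.93
gripper_force: 0.0
```

Request:
{"op": "apply_moves", "data": {"motion": [{"dx": 0, "dy": 0, "dz": 0, "spin": 0}, {"dx": 0, "dy": 0, "dz": 0, "spin": 0}, {"dx": 0, "dy": 0, "dz": 0, "spin": 0}, {"dx": 0, "dy": 0, "dz": 0, "spin": 0}, {"dx": 0, "dy": 0, "dz": 0, "spin": 0}, {"dx": 0, "dy": 0, "dz": 0, "spin": 0}, {"dx": 0, "dy": 0, "dz": 0, "spin": 0}], "jaw": 0.5, "newtons": 30}}

```text
time_s: 27.48
position: [0.4413, -0.2605, -0.0276]
tcp_rot: [0.676, 0.737, -0.0, 0.001]
ft_force: [-2.4, 0.4, 6.9]
grip_width: 0.66
gripper_force: 30.0
```

Request:
{"op": "apply_moves", "data": {"motion": [{"dx": 0, "dy": 0, "dz": -0.08, "spin": 0}, {"dx": 0, "dy": 0, "dz": -0.16, "spin": 0}, {"dx": 0, "dy": 0, "dz": -0.24, "spin": 0}, {"dx": 0, "dy": 0, "dz": -0.32, "spin": 0}, {"dx": 0, "dy": 0, "dz": -0.365, "spin": 0}, {"dx": 0, "dy": 0, "dz": -0.365, "spin": 0}, {"dx": 0, "dy": 0, "dz": -0.365, "spin": 0}]}}

```text
time_s: 28.07
position: [0.4414, -0.2604, 0.1551]
tcp_rot: [0.676, 0.737, 0.0, 0.002]
ft_force: [0.2, 0.1, -1.0]
grip_width: 0.664
gripper_force: 30.0
```

```bash
python3 - <<'E'
from h import *
o,p,w=pose();print(o['grip_width'],o['gripper_force'])
go(.547,.1705,.15,89.4)
E
```

```text
0.6642694418165531 29.998747408390045
from [ 0.4414 -0.2604  0.1551] 94.9 -> dx 0.8405 dy 0.2840 dz 0.0102 spin 0.0611
```

Request:
{"op": "apply_moves", "data": {"motion": [{"dx": 0.84, "dy": 0.284, "dz": 0, "spin": 0.061}, {"dx": 0.84, "dy": 0.284, "dz": 0, "spin": 0.061}, {"dx": 0.84, "dy": 0.284, "dz": 0, "spin": 0.061}, {"dx": 0.84, "dy": 0.284, "dz": 0, "spin": 0.061}, {"dx": 0.84, "dy": 0.284, "dz": 0, "spin": 0.061}, {"dx": 0.84, "dy": 0.284, "dz": 0, "spin": 0.061}, {"dx": 0.84, "dy": 0.284, "dz": 0, "spin": 0.061}, {"dx": 0.84, "dy": 0.284, "dz": 0, "spin": 0.061}]}}

```text
time_s: 28.73
position: [0.5184, 0.0662, 0.1511]
tcp_rot: [0.711, 0.703, -0.001, -0.002]
ft_force: [1.5, 0.2, -0.9]
grip_width: 0.659
gripper_force: 30.0
```

```bash
python3 - <<'E'
from h import *
o,p,w=pose();print(o['grip_width'],o['gripper_force'])
snap('wrist')
go(.547,.1705,.035,89.4)
E
```

```text
0.659386674328052 29.997605681419373
from [0.5192 0.0731 0.1514] 89.62 -> dx 0.1952 dy 0.0542 dz 0.2327 spin 0.0024
```

Request:
{"op": "apply_moves", "data": {"motion": [{"dx": 0.08, "dy": 0.03, "dz": 0, "spin": 0.002}, {"dx": 0.16, "dy": 0.05, "dz": 0, "spin": 0.002}, {"dx": 0.19, "dy": 0.054, "dz": 0.06, "spin": 0.002}, {"dx": 0.19, "dy": 0.054, "dz": 0.14, "spin": 0.002}, {"dx": 0.19, "dy": 0.054, "dz": 0.21, "spin": 0.002}, {"dx": 0.19, "dy": 0.054, "dz": 0.25, "spin": 0.002}, {"dx": 0.19, "dy": 0.054, "dz": 0.25, "spin": 0.002}, {"dx": 0.19, "dy": 0.054, "dz": 0.25, "spin": 0.002}]}}

```text
time_s: 29.45
position: [0.5454, 0.1583, 0.026]
tcp_rot: [0.712, 0.702, -0.002, -0.002]
ft_force: [-0.7, -0.4, 0.1]
grip_width: 0.658
gripper_force: 30.0
```

```bash
python3 - <<'E'
from h import *
snap('wrist')
go(.548,.1715,.0135,89.4)
E
```

```text
from [0.5475 0.1584 0.0281] 89.21 -> dx 0.0263 dy 0.0007 dz 0.0292 spin -0.0022
```

Request:
{"op": "apply_moves", "data": {"motion": [{"dx": 0.02, "dy": 0, "dz": 0.02, "spin": -0.002}, {"dx": 0.025, "dy": 0, "dz": 0.031, "spin": -0.002}, {"dx": 0.025, "dy": 0, "dz": 0.031, "spin": -0.002}, {"dx": 0.025, "dy": 0, "dz": 0.031, "spin": -0.002}, {"dx": 0.025, "dy": 0, "dz": 0.031, "spin": -0.002}]}}

```text
time_s: 29.92
position: [0.5486, 0.1713, 0.0138]
tcp_rot: [0.711, 0.704, 0.0, 0.0]
ft_force: [0.3, 0.4, -0.8]
grip_width: 0.66
gripper_force: 30.0
```

Request:
{"op": "apply_moves", "data": {"motion": [{"dx": 0, "dy": 0, "dz": 0, "spin": 0}, {"dx": 0, "dy": 0, "dz": 0, "spin": 0}, {"dx": 0, "dy": 0, "dz": 0, "spin": 0}, {"dx": 0, "dy": 0, "dz": 0, "spin": 0}], "jaw": 0.18}}

```text
time_s: 30.25
position: [0.5485, 0.1711, 0.0135]
tcp_rot: [0.711, 0.703, 0.0, 0.0]
ft_force: [0.2, -0.5, -0.2]
grip_width: 0.825
gripper_force: 0.0
```

Request:
{"op": "apply_moves", "data": {"motion": [{"dx": 0, "dy": 0, "dz": 0.01, "spin": 0}, {"dx": 0, "dy": 0, "dz": 0.015, "spin": 0}, {"dx": 0, "dy": 0, "dz": 0.015, "spin": 0}]}}

```text
time_s: 30.5
position: [0.5475, 0.171, 0.0048]
tcp_rot: [0.711, 0.703, -0.001, -0.0]
ft_force: [-0.8, 0.2, -0.6]
grip_width: 0.817
gripper_force: 0.0
```

Request:
{"op": "apply_moves", "data": {"motion": [{"dx": 0, "dy": 0, "dz": 0, "spin": 0}, {"dx": 0, "dy": 0, "dz": 0, "spin": 0}, {"dx": 0, "dy": 0, "dz": 0, "spin": 0}, {"dx": 0, "dy": 0, "dz": 0, "spin": 0}, {"dx": 0, "dy": 0, "dz": 0, "spin": 0}], "jaw": 0.5, "newtons": 30}}

```text
time_s: 30.92
position: [0.5482, 0.1711, 0.0057]
tcp_rot: [0.711, 0.703, -0.0, -0.0]
ft_force: [0.2, -0.8, -1.0]
grip_width: 0.673
gripper_force: 30.0
```

Request:
{"op": "apply_moves", "data": {"motion": [{"dx": 0.008, "dy": 0.008, "dz": 0, "spin": 0}, {"dx": 0.016, "dy": 0.017, "dz": 0, "spin": 0}, {"dx": 0.018, "dy": 0.018, "dz": 0, "spin": 0}, {"dx": 0.018, "dy": 0.018, "dz": 0, "spin": 0}]}}

```text
time_s: 31.25
position: [0.5579, 0.1806, 0.0057]
tcp_rot: [0.711, 0.704, 0.0, 0.0]
ft_force: [-0.2, 0.3, -1.1]
grip_width: 0.673
gripper_force: 30.0
```

Request:
{"op": "apply_moves", "data": {"motion": [{"dx": 0.004, "dy": 0.004, "dz": 0.002, "spin": 0}, {"dx": 0.006, "dy": 0.006, "dz": 0.002, "spin": 0}, {"dx": 0.006, "dy": 0.006, "dz": 0.002, "spin": 0}, {"dx": 0.006, "dy": 0.006, "dz": 0.002, "spin": 0}]}}

```text
time_s: 31.58
position: [0.56, 0.1822, 0.0056]
tcp_rot: [0.711, 0.704, -0.001, 0.0]
ft_force: [-5.0, -4.4, 9.0]
grip_width: 0.677
gripper_force: 30.0
```

Request:
{"op": "apply_moves", "data": {"motion": [{"dx": 0.003, "dy": 0.002, "dz": 0.001, "spin": 0}, {"dx": 0.003, "dy": 0.002, "dz": 0.001, "spin": 0}, {"dx": 0.003, "dy": 0.002, "dz": 0.001, "spin": 0}]}}

```text
time_s: 31.83
position: [0.56, 0.1822, 0.0055]
tcp_rot: [0.71, 0.704, -0.003, 0.0]
ft_force: [-12.5, -10.9, 17.4]
grip_width: 0.676
gripper_force: 30.0
```

All four are in. I'll release, then square the whole stack by pushing from the open sides with the shut fingers.

Request:
{"op": "apply_moves", "data": {"motion": [{"dx": 0, "dy": 0, "dz": 0, "spin": 0}, {"dx": 0, "dy": 0, "dz": 0, "spin": 0}, {"dx": 0, "dy": 0, "dz": 0, "spin": 0}, {"dx": 0, "dy": 0, "dz": -0.08, "spin": 0}, {"dx": 0, "dy": 0, "dz": -0.14, "spin": 0}, {"dx": 0, "dy": 0, "dz": -0.14, "spin": 0}, {"dx": 0, "dy": 0, "dz": -0.14, "spin": 0}], "jaw": 0.14}}

```text
time_s: 32.42
position: [0.5633, 0.185, 0.0763]
tcp_rot: [0.711, 0.703, 0.002, 0.001]
ft_force: [-0.7, -0.6, -0.5]
grip_width: 0.862
gripper_force: 0.0
```

```bash
python3 - <<'E'
from h import *
s=snap('wrist'); print('stack'); blobs(s,.052,True,.5,.64,.10,.30)
go(.485,.182,-.0265,89.4)
E
```

```text
stack
wood x 0.5587 y 0.1876 size [0.11  0.058] boardyaw -0.9 area 6190
from [0.5618 0.1848 0.0745] 89.41 -> dx -0.0071 dy -0.1535 dz 0.2021 spin 0.0002
```

Request:
{"op": "apply_moves", "data": {"motion": [{"dx": -0.007, "dy": -0.08, "dz": 0, "spin": 0}, {"dx": -0.007, "dy": -0.153, "dz": 0, "spin": 0}, {"dx": -0.007, "dy": -0.153, "dz": 0, "spin": 0}, {"dx": -0.007, "dy": -0.153, "dz": 0.08, "spin": 0}, {"dx": -0.007, "dy": -0.153, "dz": 0.15, "spin": 0}, {"dx": -0.007, "dy": -0.153, "dz": 0.2, "spin": 0}, {"dx": -0.007, "dy": -0.153, "dz": 0.2, "spin": 0}, {"dx": -0.007, "dy": -0.153, "dz": 0.2, "spin": 0}], "jaw": 1}}

```text
time_s: 33.13
position: [0.4823, 0.1815, -0.0279]
tcp_rot: [0.711, 0.703, -0.002, -0.002]
ft_force: [-0.1, 0.1, 0.1]
grip_width: 0.275
gripper_force: 0.0
```

Request:
{"op": "apply_moves", "data": {"motion": [{"dx": 0, "dy": 0.015, "dz": 0, "spin": 0}, {"dx": 0, "dy": 0.03, "dz": 0, "spin": 0}, {"dx": 0, "dy": 0.04, "dz": 0, "spin": 0}, {"dx": 0, "dy": 0.04, "dz": 0, "spin": 0}, {"dx": 0, "dy": 0.04, "dz": 0, "spin": 0}]}}

```text
time_s: 33.55
position: [0.5063, 0.1816, -0.0247]
tcp_rot: [0.711, 0.703, 0.001, 0.001]
ft_force: [0.1, 0.0, -0.8]
grip_width: 0.002
gripper_force: 0.0
```

Request:
{"op": "apply_moves", "data": {"motion": [{"dx": 0, "dy": 0.004, "dz": 0, "spin": 0}, {"dx": 0, "dy": 0.008, "dz": 0, "spin": 0}, {"dx": 0, "dy": 0.008, "dz": 0, "spin": 0}, {"dx": 0, "dy": 0.008, "dz": 0, "spin": 0}]}}

```text
time_s: 33.88
position: [0.5088, 0.1816, -0.0257]
tcp_rot: [0.711, 0.703, -0.0, -0.0]
ft_force: [-0.1, 0.1, -0.2]
grip_width: 0.007
gripper_force: 0.0
```

Request:
{"op": "apply_moves", "data": {"motion": [{"dx": 0, "dy": 0.003, "dz": 0, "spin": 0}, {"dx": 0, "dy": 0.005, "dz": 0, "spin": 0}, {"dx": 0, "dy": 0.005, "dz": 0, "spin": 0}]}}

```text
time_s: 34.13
position: [0.5116, 0.1815, -0.0258]
tcp_rot: [0.711, 0.703, 0.0, 0.0]
ft_force: [-0.0, 0.3, -0.7]
grip_width: 0.008
gripper_force: 0.0
```

Request:
{"op": "apply_moves", "data": {"motion": [{"dx": 0, "dy": 0.003, "dz": 0, "spin": 0}, {"dx": 0, "dy": 0.005, "dz": 0, "spin": 0}, {"dx": 0, "dy": 0.005, "dz": 0, "spin": 0}]}}

```text
time_s: 34.38
position: [0.5131, 0.1815, -0.0259]
tcp_rot: [0.711, 0.703, -0.001, -0.001]
ft_force: [-3.8, -1.2, 3.4]
grip_width: 0.001
gripper_force: 1.9
```

Request:
{"op": "apply_moves", "data": {"motion": [{"dx": 0, "dy": 0.002, "dz": 0, "spin": 0}, {"dx": 0, "dy": 0.004, "dz": 0, "spin": 0}, {"dx": 0, "dy": 0.004, "dz": 0, "spin": 0}]}}

```text
time_s: 34.63
position: [0.513, 0.1814, -0.026]
tcp_rot: [0.711, 0.704, -0.002, -0.002]
ft_force: [-12.0, -1.5, 12.6]
grip_width: 0.005
gripper_force: 6.7
```

Request:
{"op": "apply_moves", "data": {"motion": [{"dx": 0, "dy": -0.02, "dz": 0, "spin": 0}, {"dx": 0, "dy": -0.03, "dz": -0.06, "spin": 0}, {"dx": 0, "dy": -0.03, "dz": -0.14, "spin": 0}, {"dx": -0.06, "dy": 0, "dz": -0.18, "spin": 0}, {"dx": -0.12, "dy": 0.05, "dz": -0.18, "spin": 0}, {"dx": -0.16, "dy": 0.09, "dz": -0.18, "spin": 0}, {"dx": -0.16, "dy": 0.09, "dz": -0.18, "spin": 0}, {"dx": -0.16, "dy": 0.09, "dz": -0.18, "spin": 0}]}}

```text
time_s: 35.3
position: [0.5609, 0.0998, 0.0643]
tcp_rot: [0.712, 0.702, 0.0, 0.0]
ft_force: [0.3, 1.0, -0.1]
grip_width: 0.004
gripper_force: 0.0
```

```bash
python3 - <<'E'
from h import *
snap('wrist')
go(.559,.1,-.0262,89.4)
E
```

```text
from [0.5597 0.1008 0.0638] 89.33 -> dx -0.0016 dy -0.0014 dz 0.1801 spin -0.0008
```

Request:
{"op": "apply_moves", "data": {"motion": [{"dx": -0.002, "dy": -0.001, "dz": 0.07, "spin": 0}, {"dx": -0.002, "dy": -0.001, "dz": 0.14, "spin": 0}, {"dx": -0.002, "dy": -0.001, "dz": 0.18, "spin": 0}, {"dx": -0.002, "dy": -0.001, "dz": 0.18, "spin": 0}, {"dx": 0.01, "dy": -0.001, "dz": 0.18, "spin": 0}, {"dx": 0.018, "dy": -0.001, "dz": 0.18, "spin": 0}, {"dx": 0.018, "dy": -0.001, "dz": 0.18, "spin": 0}]}}

```text
time_s: 35.93
position: [0.561, 0.1114, -0.0238]
tcp_rot: [0.71, 0.704, 0.001, 0.001]
ft_force: [0.5, 0.2, -0.1]
grip_width: 0.009
gripper_force: 0.0
```

Request:
{"op": "apply_moves", "data": {"motion": [{"dx": 0.004, "dy": 0, "dz": 0, "spin": 0}, {"dx": 0.007, "dy": 0, "dz": 0, "spin": 0}, {"dx": 0.007, "dy": 0, "dz": 0, "spin": 0}]}}

```text
time_s: 36.18
position: [0.5611, 0.113, -0.0242]
tcp_rot: [0.711, 0.704, 0.001, 0.001]
ft_force: [-0.1, -3.9, 2.8]
grip_width: 0.005
gripper_force: 1.8
```

Request:
{"op": "apply_moves", "data": {"motion": [{"dx": 0.003, "dy": 0, "dz": 0, "spin": 0}, {"dx": 0.005, "dy": 0, "dz": 0, "spin": 0}, {"dx": 0.005, "dy": 0, "dz": 0, "spin": 0}]}}

```text
time_s: 36.43
position: [0.561, 0.1129, -0.0242]
tcp_rot: [0.711, 0.704, -0.001, 0.002]
ft_force: [-2.9, -14.5, 7.9]
grip_width: 0.005
gripper_force: 7.5
```

The stack is flush against both fences. Now the bottles: I'm backing off, rising and looking.

Request:
{"op": "apply_moves", "data": {"motion": [{"dx": -0.02, "dy": 0, "dz": 0, "spin": 0}, {"dx": -0.03, "dy": 0, "dz": -0.08, "spin": 0}, {"dx": -0.03, "dy": 0, "dz": -0.16, "spin": 0}, {"dx": -0.03, "dy": 0, "dz": -0.24, "spin": 0}, {"dx": -0.1, "dy": -0.06, "dz": -0.32, "spin": 0}, {"dx": -0.18, "dy": -0.12, "dz": -0.4, "spin": 0}, {"dx": -0.26, "dy": -0.18, "dz": -0.44, "spin": 0}, {"dx": -0.3, "dy": -0.22, "dz": -0.44, "spin": 0}], "jaw": 0}}

```text
time_s: 37.1
position: [0.4713, -0.0072, 0.1849]
tcp_rot: [0.71, 0.704, 0.001, 0.002]
ft_force: [-0.4, -1.0, 0.6]
grip_width: 0.586
gripper_force: 0.0
```

```bash
python3 - <<'E'
import re
t=open('h.py').read()
t=t.replace("def fit(s,M,hulls,p0,z,yawfree=True):","def fit(s,M,hulls,p0,z,yawfree=True,fish=False,rows=420):")
t=t.replace("""            C=X@np.array(s['R']).T+np.array(s['t'])
            uv=np.c_[s['fx']*C[:,0]/C[:,2]+s['cx'],s['fy']*C[:,1]/C[:,2]+s['cy']].astype('f4')
            cv2.fill""","""            uv=np.c_[project(s,X,fish)].astype('f4')
            cv2.fill""")
t=t.replace("/255,(5,5),1)\n","/255,(5,5),1)[:rows]\n",1).replace("T=cv2.GaussianBlur(M,(5,5),1)","T=cv2.GaussianBlur(M,(5,5),1)[:rows]")
t=t.replace("def fitbottle(s,M,i,p0):","def fitbottle(s,M,i,p0,fish=False,rows=420):").replace("[*p0,0],0,False)","[*p0,0],0,False,fish,rows)")
open('h.py','w').write(t)
E
python3 - <<'E'
from h import *
_,p,w=pose(); print(p,w)
s=snap('wrist')
blobs(s,.052,True,.5,.64,.10,.30)
d=spotter.silhouettes('wrist','cell0')
if d: print('car w',d[0]['p'],fit(s,d[0]['pixels'],CAR,[.5527,-.1911,-.07],.004,True,True,240))
P={1:(.445,-.127),2:(.431,.038),3:(.432,.123),4:(.442,-.038)}
for i in P:
    for d in spotter.silhouettes('wrist','bottle%d_c'%i)[:2]:
        v,u=np.where(d['pixels']); print(i,round(d['p'],2),len(u),u.mean().round(),v.min(),v.max(),fitbottle(s,d['pixels'],i,P[i],True,240))
t=snap('top')
for i in P:
    for d in spotter.silhouettes('top','bottle%d_c'%i)[:2]:
        v,u=np.where(d['pixels']); print('top',i,round(d['p'],2),len(u),fitbottle(t,d['pixels'],i,P[i]))
E
```

```text
[ 0.47128524 -0.00718991  0.18490456] 89.48034444050073
wood x 0.5530 y 0.1580 size [0.064 0.086] boardyaw -0.0 area 5035
car w 0.97 (array([ 0.5537, -0.1929, -0.061 ]), np.float64(0.002))
1 0.6 113 328.0 21 73 (array([ 0.445, -0.127,  0.   ]), np.float64(0.533))
1 0.55 2323 251.0 264 358 (array([ 0.445, -0.127,  0.   ]), np.float64(0.0))
2 0.79 2495 230.0 125 179 (array([0.4332, 0.0399, 0.    ]), np.float64(0.037))
3 0.82 3148 229.0 27 95 (array([0.4336, 0.1222, 0.    ]), np.float64(0.055))
4 0.96 3800 245.0 193 275 (array([ 0.4429, -0.0396,  0.    ]), np.float64(0.004))
top 1 0.83 466 (array([ 0.4451, -0.1271,  0.    ]), np.float64(0.076))
top 2 0.68 100 (array([0.4314, 0.0482, 0.    ]), np.float64(2.489))
top 2 0.47 2457 (array([0.4159, 0.0481, 0.    ]), np.float64(1.099))
top 3 0.63 204 (array([0.4239, 0.1071, 0.    ]), np.float64(0.919))
top 4 0.43 202 (array([ 0.3595, -0.003 ,  0.    ]), np.float64(2.812))
```

Request:
{"op": "apply_moves", "data": {"motion": [{"dx": 0.091, "dy": -0.079, "dz": 0, "spin": 0}, {"dx": 0.091, "dy": -0.079, "dz": 0, "spin": 0}, {"dx": 0.091, "dy": -0.079, "dz": 0, "spin": 0}, {"dx": 0.091, "dy": -0.079, "dz": 0, "spin": 0}]}}

```text
time_s: 37.98
position: [0.4317, 0.0402, 0.1819]
tcp_rot: [0.71, 0.704, -0.0, 0.0]
ft_force: [0.9, -1.0, -0.4]
grip_width: 0.997
gripper_force: 0.0
```

```bash
python3 - <<'E'
from h import *
s=snap('wrist')
for i,q in {2:(.432,.039),3:(.4325,.1225)}.items():
    for d in spotter.silhouettes('wrist','bottle%d_c'%i)[:2]:
        v,u=np.where(d['pixels']); print(i,round(d['p'],2),len(u),v.min(),v.max(),fitbottle(s,d['pixels'],i,q,True,240))
go(.4325,.0395,.028,90)
E
```

```text
2 0.79 2787 168 235 (array([0.4317, 0.0391, 0.    ]), np.float64(0.031))
3 0.63 2650 81 138 (array([0.433, 0.123, 0.   ]), np.float64(0.071))
from [0.4326 0.039  0.1822] 89.39 -> dx 0.0011 dy -0.0003 dz 0.3084 spin -0.0067
```

Well centred. I'm descending and gripping bottle 2.

Request:
{"op": "apply_moves", "data": {"motion": [{"dx": 0, "dy": 0, "dz": 0.08, "spin": 0}, {"dx": 0, "dy": 0, "dz": 0.16, "spin": 0}, {"dx": 0, "dy": 0, "dz": 0.22, "spin": 0}, {"dx": 0, "dy": 0, "dz": 0.27, "spin": 0}, {"dx": 0, "dy": 0, "dz": 0.305, "spin": 0}, {"dx": 0, "dy": 0, "dz": 0.305, "spin": 0}, {"dx": 0, "dy": 0, "dz": 0.305, "spin": 0}]}}

```text
time_s: 38.72
position: [0.4315, 0.039, 0.029]
tcp_rot: [0.711, 0.703, -0.001, -0.001]
ft_force: [0.8, -0.2, 1.0]
grip_width: 1.001
gripper_force: 0.0
```

Request:
{"op": "apply_moves", "data": {"motion": [{"dx": 0, "dy": 0, "dz": 0, "spin": 0}, {"dx": 0, "dy": 0, "dz": 0, "spin": 0}, {"dx": 0, "dy": 0, "dz": 0, "spin": 0}, {"dx": 0, "dy": 0, "dz": 0, "spin": 0}, {"dx": 0, "dy": 0, "dz": 0, "spin": 0}, {"dx": 0, "dy": 0, "dz": 0, "spin": 0}, {"dx": 0, "dy": 0, "dz": 0, "spin": 0}, {"dx": 0, "dy": 0, "dz": 0, "spin": 0}], "jaw": 0.7, "newtons": 25}}

```text
time_s: 39.38
position: [0.4323, 0.0394, 0.03]
tcp_rot: [0.711, 0.703, 0.0, 0.0]
ft_force: [1.1, 0.4, 2.7]
grip_width: 0.55
gripper_force: 25.0
```

Request:
{"op": "apply_moves", "data": {"motion": [{"dx": 0, "dy": 0, "dz": -0.08, "spin": 0}, {"dx": 0, "dy": 0, "dz": -0.16, "spin": 0}, {"dx": 0, "dy": 0, "dz": -0.24, "spin": 0}, {"dx": 0, "dy": 0, "dz": -0.32, "spin": 0}, {"dx": 0, "dy": 0, "dz": -0.32, "spin": 0}, {"dx": 0, "dy": 0, "dz": -0.32, "spin": 0}]}}

```text
time_s: 39.88
position: [0.4333, 0.0392, 0.1916]
tcp_rot: [0.711, 0.703, 0.001, 0.002]
ft_force: [0.6, -0.3, -2.7]
grip_width: 0.549
gripper_force: 25.0
```

```bash
python3 - <<'E'
from h import *
o,p,w=pose();print(o['grip_width'],o['gripper_force'])
go(.5596,-.0923,.19,86)
E
```

```text
0.5494621895153929 24.99247122555971
from [0.4333 0.0392 0.1916] 89.41 -> dx -0.2604 dy 0.2553 dz 0.0032 spin 0.0378
```

Request:
{"op": "apply_moves", "data": {"motion": [{"dx": -0.26, "dy": 0.255, "dz": 0, "spin": 0.038}, {"dx": -0.26, "dy": 0.255, "dz": 0, "spin": 0.038}, {"dx": -0.26, "dy": 0.255, "dz": 0, "spin": 0.038}, {"dx": -0.26, "dy": 0.255, "dz": 0, "spin": 0.038}, {"dx": -0.26, "dy": 0.255, "dz": 0, "spin": 0.038}, {"dx": -0.26, "dy": 0.255, "dz": 0, "spin": 0.038}, {"dx": -0.26, "dy": 0.255, "dz": 0, "spin": 0.038}, {"dx": -0.26, "dy": 0.255, "dz": 0, "spin": 0.038}]}}

```text
time_s: 40.55
position: [0.5561, -0.0907, 0.1873]
tcp_rot: [0.731, 0.682, -0.001, -0.002]
ft_force: [0.4, 0.4, -2.0]
grip_width: 0.548
gripper_force: 25.0
```

```bash
python3 - <<'E'
from h import *
s=snap('wrist','w6.png')
d=spotter.silhouettes('wrist','cell0')
if d: 
    v,u=np.where(d[0]['pixels']); print('car w',d[0]['p'],len(u),v.min(),v.max(),fit(s,d[0]['pixels'],CAR,[.5527,-.1911,-.065],.004,True,True,420))
go(.5596,-.0923,.19,86)
E
```

```text
car w 0.59 2931 157 359 (array([ 0.5538, -0.1895, -0.0546]), np.float64(3.512))
from [ 0.5566 -0.0905  0.1886] 86.04 -> dx -0.0031 dy 0.0062 dz -0.0028 spin 0.0004
```

View pics/w6.png

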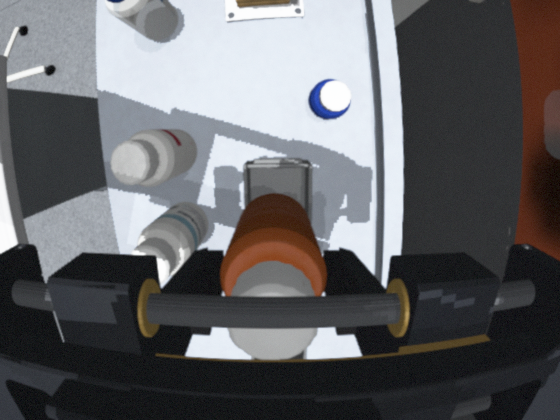

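```bash
python3 - <<'E'
from h import *
s=snap('wrist')
for x,y,t in((.5527,-.1911,-.0697),(.5537,-.1929,-.061)):
    X=np.array([[x+np.cos(t)*a-np.sin(t)*b,y+np.sin(t)*a+np.cos(t)*b,z] for a,b,z in((-.035,.134,.046),(.035,.134,.046),(.031,.13,.004),(-.031,.13,.004))])
    print(np.c_[project(s,X,True)].round(1).tolist())
g=cv2.cvtColor(s['color'],cv2.COLOR_BGR2GRAY)
print('row profile col280',g[145:190,280].tolist()); print('col profile row176',g[176,235:325].tolist())
E
```

```text
[[242.8, 162.3], [312.2, 162.4], [304.4, 162.3], [249.9, 162.2]]
[[242.8, 164.3], [312.1, 163.8], [304.4, 163.6], [249.9, 163.9]]
row profile col280 [146, 147, 145, 144, 145, 144, 156, 194, 223, 234, 230, 202, 156, 121, 117, 114, 106, 98, 83, 93, 98, 97, 90, 95, 105, 110, 111, 111, 109, 113, 112, 112, 109, 111, 113, 108, 113, 109, 110, 109, 110, 107, 112, 107, 111]
col profile row176 [147, 148, 146, 149, 147, 146, 136, 114, 101, 96, 93, 71, 59, 62, 86, 102, 105, 110, 111, 108, 112, 112, 111, 109, 111, 107, 111, 112, 111, 112, 108, 114, 110, 107, 111, 113, 111, 109, 109, 110, 111, 111, 109, 109, 111, 112, 111, 113, 108, 114, 110, 110, 113, 114, 113, 112, 110, 111, 109, 110, 110, 110, 108, 109, 108, 102, 94, 91, 84, 67, 59, 59, 75, 92, 97, 105, 124, 145, 144, 148, 146, 149, 145, 144, 149, 147, 146, 144, 146, 144]
```

The carrier end is at columns 242–312 and rows 157–162, which matches the first (top camera) fit to about 1 mm. I'm lowering bottle 2 into the end cell.

Request:
{"op": "apply_moves", "data": {"motion": [{"dx": -0.003, "dy": 0.005, "dz": 0, "spin": 0}, {"dx": -0.003, "dy": 0.005, "dz": 0.07, "spin": 0}, {"dx": -0.003, "dy": 0.005, "dz": 0.14, "spin": 0}, {"dx": -0.003, "dy": 0.005, "dz": 0.21, "spin": 0}, {"dx": -0.003, "dy": 0.005, "dz": 0.27, "spin": 0}, {"dx": -0.003, "dy": 0.005, "dz": 0.3, "spin": 0}, {"dx": -0.003, "dy": 0.005, "dz": 0.3, "spin": 0}, {"dx": -0.003, "dy": 0.005, "dz": 0.3, "spin": 0}]}}

```text
time_s: 41.37
position: [0.56, -0.0931, 0.0395]
tcp_rot: [0.731, 0.682, -0.0, -0.0]
ft_force: [1.0, 0.1, -0.8]
grip_width: 0.546
gripper_force: 25.0
```

Request:
{"op": "apply_moves", "data": {"motion": [{"dx": 0, "dy": 0, "dz": 0.004, "spin": 0}, {"dx": 0, "dy": 0, "dz": 0.007, "spin": 0}, {"dx": 0, "dy": 0, "dz": 0.007, "spin": 0}, {"dx": 0, "dy": 0, "dz": 0.007, "spin": 0}]}}

```text
time_s: 41.7
position: [0.561, -0.0938, 0.0371]
tcp_rot: [0.731, 0.682, 0.0, 0.001]
ft_force: [-0.1, -0.5, -0.4]
grip_width: 0.552
gripper_force: 25.0
```

Request:
{"op": "apply_moves", "data": {"motion": [{"dx": 0, "dy": -0.001, "dz": 0.005, "spin": 0}, {"dx": 0, "dy": -0.001, "dz": 0.005, "spin": 0}, {"dx": 0, "dy": -0.001, "dz": 0.005, "spin": 0}]}}

```text
time_s: 41.95
position: [0.5602, -0.0937, 0.0339]
tcp_rot: [0.732, 0.682, 0.0, 0.0]
ft_force: [0.4, 0.7, -0.9]
grip_width: 0.55
gripper_force: 25.0
```

Request:
{"op": "apply_moves", "data": {"motion": [{"dx": 0, "dy": 0, "dz": 0.003, "spin": 0}, {"dx": 0, "dy": 0, "dz": 0.003, "spin": 0}, {"dx": 0, "dy": 0, "dz": 0.003, "spin": 0}]}}

```text
time_s: 42.2
position: [0.5607, -0.094, 0.0336]
tcp_rot: [0.731, 0.682, 0.0, 0.001]
ft_force: [-2.1, 0.1, 8.9]
grip_width: 0.551
gripper_force: 25.0
```

Seated on the floor. I'm releasing and going to bottle 4.

Request:
{"op": "apply_moves", "data": {"motion": [{"dx": 0, "dy": 0, "dz": 0, "spin": 0}, {"dx": 0, "dy": 0, "dz": 0, "spin": 0}, {"dx": 0, "dy": 0, "dz": 0, "spin": 0}, {"dx": 0, "dy": 0, "dz": 0, "spin": 0}, {"dx": 0, "dy": 0, "dz": -0.08, "spin": 0}, {"dx": 0, "dy": 0, "dz": -0.16, "spin": 0}, {"dx": 0, "dy": 0, "dz": -0.24, "spin": 0}, {"dx": 0, "dy": 0, "dz": -0.28, "spin": 0}], "jaw": 0.02}}

```text
time_s: 42.87
position: [0.5618, -0.0942, 0.1771]
tcp_rot: [0.731, 0.682, 0.001, 0.003]
ft_force: [1.2, -0.6, 0.7]
grip_width: 0.979
gripper_force: 0.0
```

```bash
python3 - <<'E'
from h import *
s=snap('wrist'); o,_,_=pose(); print(o['grip_width'])
go(.4428,-.039,.175,90)
E
```

```text
0.9793180811436403
from [ 0.5636 -0.0948  0.1801] 85.99 -> dx 0.0945 dy -0.2487 dz 0.0101 spin -0.0446
```

Request:
{"op": "apply_moves", "data": {"motion": [{"dx": 0.095, "dy": -0.244, "dz": 0, "spin": -0.045}, {"dx": 0.095, "dy": -0.244, "dz": 0, "spin": -0.045}, {"dx": 0.095, "dy": -0.244, "dz": 0, "spin": -0.045}, {"dx": 0.095, "dy": -0.244, "dz": 0, "spin": -0.045}, {"dx": 0.095, "dy": -0.244, "dz": 0, "spin": -0.045}, {"dx": 0.095, "dy": -0.244, "dz": 0, "spin": -0.045}]}}

```text
time_s: 43.42
position: [0.4422, -0.0379, 0.1725]
tcp_rot: [0.707, 0.707, 0.0, 0.001]
ft_force: [-0.6, -0.3, 0.3]
grip_width: 0.978
gripper_force: 0.0
```

```bash
python3 - <<'E'
from h import *
s=snap('wrist')
for i,q in {4:(.4425,-.039),3:(.4325,.1225)}.items():
    for d in spotter.silhouettes('wrist','bottle%d_c'%i)[:2]:
        v,u=np.where(d['pixels']); print(i,round(d['p'],2),len(u),v.min(),v.max(),fitbottle(s,d['pixels'],i,q,True,240))
go(.4425,-.039,.038,90)
E
```

```text
4 0.94 3755 167 245 (array([ 0.4434, -0.0389,  0.    ]), np.float64(0.025))
3 0.92 3273 0 66 (array([0.4332, 0.1239, 0.    ]), np.float64(0.025))
from [ 0.4429 -0.0384  0.1724] 90.0 -> dx -0.0012 dy -0.0008 dz 0.2688 spin -0.0000
```

Request:
{"op": "apply_moves", "data": {"motion": [{"dx": 0, "dy": 0, "dz": 0.07, "spin": 0}, {"dx": 0, "dy": 0, "dz": 0.14, "spin": 0}, {"dx": 0, "dy": 0, "dz": 0.2, "spin": 0}, {"dx": 0, "dy": 0, "dz": 0.24, "spin": 0}, {"dx": 0, "dy": 0, "dz": 0.266, "spin": 0}, {"dx": 0, "dy": 0, "dz": 0.266, "spin": 0}, {"dx": 0, "dy": 0, "dz": 0.266, "spin": 0}]}}

```text
time_s: 44.15
position: [0.4416, -0.0379, 0.0385]
tcp_rot: [0.707, 0.707, -0.0, -0.001]
ft_force: [0.5, 0.6, 0.4]
grip_width: 0.977
gripper_force: 0.0
```

Request:
{"op": "apply_moves", "data": {"motion": [{"dx": 0, "dy": 0, "dz": 0, "spin": 0}, {"dx": 0, "dy": 0, "dz": 0, "spin": 0}, {"dx": 0, "dy": 0, "dz": 0, "spin": 0}, {"dx": 0, "dy": 0, "dz": 0, "spin": 0}, {"dx": 0, "dy": 0, "dz": 0, "spin": 0}, {"dx": 0, "dy": 0, "dz": 0, "spin": 0}, {"dx": 0, "dy": 0, "dz": 0, "spin": 0}, {"dx": 0, "dy": 0, "dz": 0, "spin": 0}], "jaw": 0.7, "newtons": 25}}

```text
time_s: 44.82
position: [0.4423, -0.0379, 0.0397]
tcp_rot: [0.707, 0.707, 0.0, 0.001]
ft_force: [1.5, -0.4, 4.5]
grip_width: 0.598
gripper_force: 24.9
```

Request:
{"op": "apply_moves", "data": {"motion": [{"dx": 0, "dy": 0, "dz": -0.08, "spin": 0}, {"dx": 0, "dy": 0, "dz": -0.16, "spin": 0}, {"dx": 0, "dy": 0, "dz": -0.24, "spin": 0}, {"dx": 0, "dy": 0, "dz": -0.32, "spin": 0}, {"dx": 0, "dy": 0, "dz": -0.33, "spin": 0}, {"dx": 0, "dy": 0, "dz": -0.33, "spin": 0}]}}

```text
time_s: 45.32
position: [0.4428, -0.0381, 0.2064]
tcp_rot: [0.707, 0.707, 0.001, 0.002]
ft_force: [0.8, -0.0, -2.8]
grip_width: 0.594
gripper_force: 24.9
```

```bash
python3 - <<'E'
from h import *
o,p,w=pose();print(o['grip_width'],o['gripper_force'])
go(.5550,-.1582,.205,86)
E
```

```text
0.5935312410877301 24.92106346297078
from [ 0.4428 -0.0381  0.2064] 90.04 -> dx -0.2404 dy 0.2242 dz 0.0027 spin 0.0448
```

Request:
{"op": "apply_moves", "data": {"motion": [{"dx": -0.238, "dy": 0.224, "dz": 0, "spin": 0.045}, {"dx": -0.238, "dy": 0.224, "dz": 0, "spin": 0.045}, {"dx": -0.238, "dy": 0.224, "dz": 0, "spin": 0.045}, {"dx": -0.238, "dy": 0.224, "dz": 0, "spin": 0.045}, {"dx": -0.238, "dy": 0.224, "dz": 0, "spin": 0.045}, {"dx": -0.238, "dy": 0.224, "dz": 0.05, "spin": 0.045}, {"dx": -0.238, "dy": 0.224, "dz": 0.1, "spin": 0.045}, {"dx": -0.238, "dy": 0.224, "dz": 0.1, "spin": 0.045}]}}

```text
time_s: 45.98
position: [0.5481, -0.154, 0.1454]
tcp_rot: [0.732, 0.682, -0.003, -0.007]
ft_force: [-1.8, 0.4, -3.3]
grip_width: 0.597
gripper_force: 24.9
```

```bash
python3 - <<'E'
from h import *
s=snap('wrist'); go(.5550,-.1572,.0445,86)
E
```

```text
from [ 0.5494 -0.1545  0.1483] 85.96 -> dx -0.0046 dy 0.0116 dz 0.2076 spin -0.0004
```

Request:
{"op": "apply_moves", "data": {"motion": [{"dx": 0, "dy": 0, "dz": 0.05, "spin": 0}, {"dx": 0, "dy": 0, "dz": 0.09, "spin": 0}, {"dx": 0, "dy": 0, "dz": 0.1, "spin": 0}, {"dx": 0, "dy": 0, "dz": 0.1, "spin": 0}, {"dx": 0, "dy": 0, "dz": 0.1, "spin": 0}, {"dx": 0, "dy": 0, "dz": 0.1, "spin": 0}]}}

```text
time_s: 46.53
position: [0.5545, -0.1569, 0.1058]
tcp_rot: [0.731, 0.682, 0.0, 0.001]
ft_force: [0.8, 0.3, -2.7]
grip_width: 0.594
gripper_force: 24.9
```

```bash
python3 - <<'E'
from h import *
s=snap('wrist'); go(.5550,-.1572,.046,86)
E
```

```text
from [ 0.5546 -0.157   0.1059] 85.98 -> dx -0.0003 dy 0.0008 dz 0.1198 spin -0.0002
```

Request:
{"op": "apply_moves", "data": {"motion": [{"dx": 0, "dy": 0.001, "dz": 0.04, "spin": 0}, {"dx": 0, "dy": 0.001, "dz": 0.08, "spin": 0}, {"dx": 0, "dy": 0.001, "dz": 0.11, "spin": 0}, {"dx": 0, "dy": 0.001, "dz": 0.12, "spin": 0}, {"dx": 0, "dy": 0.001, "dz": 0.12, "spin": 0}, {"dx": 0, "dy": 0.001, "dz": 0.12, "spin": 0}]}}

```text
time_s: 47.08
position: [0.5548, -0.157, 0.0452]
tcp_rot: [0.731, 0.682, 0.0, 0.001]
ft_force: [-0.0, -0.8, -2.2]
grip_width: 0.596
gripper_force: 25.0
```

Request:
{"op": "apply_moves", "data": {"motion": [{"dx": 0, "dy": 0, "dz": 0.003, "spin": 0}, {"dx": 0, "dy": 0, "dz": 0.006, "spin": 0}, {"dx": 0, "dy": 0, "dz": 0.006, "spin": 0}, {"dx": 0, "dy": 0, "dz": 0.006, "spin": 0}]}}

```text
time_s: 47.42
position: [0.5553, -0.1572, 0.0433]
tcp_rot: [0.731, 0.682, 0.0, 0.001]
ft_force: [-1.8, 1.5, 6.7]
grip_width: 0.594
gripper_force: 24.9
```

Seated at the expected height. Releasing; next is bottle 1.

Request:
{"op": "apply_moves", "data": {"motion": [{"dx": 0, "dy": 0, "dz": 0, "spin": 0}, {"dx": 0, "dy": 0, "dz": 0, "spin": 0}, {"dx": 0, "dy": 0, "dz": 0, "spin": 0}, {"dx": 0, "dy": 0, "dz": 0, "spin": 0}, {"dx": 0, "dy": 0, "dz": -0.08, "spin": 0}, {"dx": 0, "dy": 0, "dz": -0.16, "spin": 0}, {"dx": 0, "dy": 0, "dz": -0.24, "spin": 0}, {"dx": 0, "dy": 0, "dz": -0.27, "spin": 0}], "jaw": 0.02}}

```text
time_s: 48.08
position: [0.5566, -0.1578, 0.1823]
tcp_rot: [0.731, 0.682, 0.001, 0.004]
ft_force: [1.3, -0.5, 0.0]
grip_width: 0.98
gripper_force: 0.0
```

Request:
{"op": "apply_moves", "data": {"motion": [{"dx": 0.04, "dy": -0.217, "dz": 0, "spin": -0.045}, {"dx": 0.04, "dy": -0.217, "dz": 0, "spin": -0.045}, {"dx": 0.04, "dy": -0.217, "dz": 0, "spin": -0.045}, {"dx": 0.04, "dy": -0.217, "dz": 0, "spin": -0.045}, {"dx": 0.04, "dy": -0.217, "dz": 0, "spin": -0.045}, {"dx": 0.04, "dy": -0.217, "dz": 0, "spin": -0.045}]}}

```text
time_s: 48.58
position: [0.4481, -0.1295, 0.1767]
tcp_rot: [0.707, 0.707, 0.0, 0.001]
ft_force: [0.6, -0.9, 0.5]
grip_width: 0.98
gripper_force: 0.0
```

```bash
python3 - <<'E'
from h import *
s=snap('wrist')
for i,q in {1:(.445,-.127),4:(.555,-.158),2:(.56,-.093)}.items():
    for d in spotter.silhouettes('wrist','bottle%d_c'%i)[:2]:
        v,u=np.where(d['pixels']); print(i,round(d['p'],2),len(u),v.min(),v.max(),fitbottle(s,d['pixels'],i,q,True,240))
go(.445,-.127,.041,90)
E
```

```text
1 0.79 3846 162 240 (array([ 0.4461, -0.1265,  0.    ]), np.float64(0.028))
4 0.95 3666 194 272 (array([ 0.5584, -0.1607,  0.    ]), np.float64(0.031))
2 0.9 3453 139 194 (array([ 0.5619, -0.0948,  0.    ]), np.float64(0.026))
from [ 0.448  -0.1294  0.176 ] 90.04 -> dx 0.0047 dy -0.0060 dz 0.2701 spin 0.0004
```

Request:
{"op": "apply_moves", "data": {"motion": [{"dx": 0.005, "dy": -0.005, "dz": 0.06, "spin": 0}, {"dx": 0.005, "dy": -0.005, "dz": 0.13, "spin": 0}, {"dx": 0.005, "dy": -0.005, "dz": 0.2, "spin": 0}, {"dx": 0.005, "dy": -0.005, "dz": 0.24, "spin": 0}, {"dx": 0.005, "dy": -0.005, "dz": 0.268, "spin": 0}, {"dx": 0.005, "dy": -0.005, "dz": 0.268, "spin": 0}, {"dx": 0.005, "dy": -0.005, "dz": 0.268, "spin": 0}, {"dx": 0.005, "dy": -0.005, "dz": 0.268, "spin": 0}]}}

```text
time_s: 49.45
position: [0.4457, -0.127, 0.0429]
tcp_rot: [0.707, 0.707, 0.0, 0.001]
ft_force: [-0.7, -0.8, 0.2]
grip_width: 0.976
gripper_force: 0.0
```

Request:
{"op": "apply_moves", "data": {"motion": [{"dx": 0, "dy": 0, "dz": 0, "spin": 0}, {"dx": 0, "dy": 0, "dz": 0, "spin": 0}, {"dx": 0, "dy": 0, "dz": 0, "spin": 0}, {"dx": 0, "dy": 0, "dz": 0, "spin": 0}, {"dx": 0, "dy": 0, "dz": 0, "spin": 0}, {"dx": 0, "dy": 0, "dz": 0, "spin": 0}, {"dx": 0, "dy": 0, "dz": 0, "spin": 0}, {"dx": 0, "dy": 0, "dz": 0, "spin": 0}], "jaw": 0.7, "newtons": 25}}

```text
time_s: 50.12
position: [0.4453, -0.1268, 0.0425]
tcp_rot: [0.707, 0.707, 0.0, 0.001]
ft_force: [1.8, 0.1, 4.7]
grip_width: 0.618
gripper_force: 24.9
```

Request:
{"op": "apply_moves", "data": {"motion": [{"dx": 0, "dy": 0, "dz": -0.08, "spin": 0}, {"dx": 0, "dy": 0, "dz": -0.16, "spin": 0}, {"dx": 0, "dy": 0, "dz": -0.24, "spin": 0}, {"dx": 0, "dy": 0, "dz": -0.32, "spin": 0}, {"dx": 0, "dy": 0, "dz": -0.33, "spin": 0}, {"dx": 0, "dy": 0, "dz": -0.33, "spin": 0}]}}

```text
time_s: 50.62
position: [0.446, -0.1273, 0.2095]
tcp_rot: [0.707, 0.707, 0.001, 0.002]
ft_force: [0.2, -0.1, -1.9]
grip_width: 0.619
gripper_force: 24.9
```

```bash
python3 - <<'E'
from h import *
o,p,w=pose();print(o['grip_width'],o['gripper_force'])
go(.5504,-.2240,.205,86)
t=snap('top')
for n in ('gel_pot','lancet_carton','wind_up_timer'): find('top',t,[n])
E
```

```text
0.6192876456870425 24.94236329337582
from [ 0.446  -0.1273  0.2095] 90.03 -> dx -0.1935 dy 0.2087 dz 0.0090 spin 0.0448
top gel_pot 0.61 [0.617 0.008 0.037]
top lancet_carton 0.78 [ 0.621 -0.381  0.073]
top wind_up_timer 0.84 [0.623 0.38  0.031]
top wind_up_timer 0.5 [ 0.441 -0.102  0.249]
```

Request:
{"op": "apply_moves", "data": {"motion": [{"dx": -0.193, "dy": 0.209, "dz": 0, "spin": 0.045}, {"dx": -0.193, "dy": 0.209, "dz": 0, "spin": 0.045}, {"dx": -0.193, "dy": 0.209, "dz": 0, "spin": 0.045}, {"dx": -0.193, "dy": 0.209, "dz": 0, "spin": 0.045}, {"dx": -0.193, "dy": 0.209, "dz": 0, "spin": 0.045}, {"dx": -0.193, "dy": 0.209, "dz": 0.07, "spin": 0.045}, {"dx": -0.193, "dy": 0.209, "dz": 0.14, "spin": 0.045}, {"dx": -0.193, "dy": 0.209, "dz": 0.2, "spin": 0.045}]}}

```text
time_s: 51.48
position: [0.5471, -0.2214, 0.1031]
tcp_rot: [0.731, 0.682, -0.001, -0.002]
ft_force: [-0.4, 0.6, -2.8]
grip_width: 0.621
gripper_force: 24.9
```

Request:
{"op": "apply_moves", "data": {"motion": [{"dx": 0, "dy": 0, "dz": 0, "spin": 0}, {"dx": 0, "dy": 0, "dz": 0, "spin": 0}, {"dx": 0, "dy": 0, "dz": 0, "spin": 0}, {"dx": 0, "dy": 0, "dz": 0, "spin": 0}]}}

```text
time_s: 51.82
position: [0.5505, -0.2237, 0.1094]
tcp_rot: [0.731, 0.682, 0.0, 0.002]
ft_force: [0.2, 0.7, -2.5]
grip_width: 0.621
gripper_force: 24.9
```

```bash
python3 - <<'E'
from h import *
s=snap('wrist'); go(.5504,-.2240,.048,86)
for i,q in {4:(.555,-.158),2:(.56,-.093)}.items():
    for d in spotter.silhouettes('wrist','bottle%d_c'%i)[:1]:
        v,u=np.where(d['pixels']); print(i,round(d['p'],2),len(u),v.min(),v.max(),fitbottle(s,d['pixels'],i,q,True,240))
E
```

```text
from [ 0.5506 -0.2237  0.1096] 85.99 -> dx -0.0005 dy -0.0004 dz 0.1232 spin -0.0001
4 0.69 5841 86 171 (array([ 0.5553, -0.1578,  0.    ]), np.float64(0.044))
2 0.73 5122 0 84 (array([ 0.5604, -0.0924,  0.    ]), np.float64(0.025))
```

Request:
{"op": "apply_moves", "data": {"motion": [{"dx": 0, "dy": 0, "dz": 0.03, "spin": 0}, {"dx": 0, "dy": 0, "dz": 0.05, "spin": 0}, {"dx": 0, "dy": 0, "dz": 0.06, "spin": 0}, {"dx": 0, "dy": 0, "dz": 0.06, "spin": 0}]}}

```text
time_s: 52.3
position: [0.5482, -0.2224, 0.0757]
tcp_rot: [0.732, 0.682, -0.0, -0.001]
ft_force: [-0.0, -0.2, -2.7]
grip_width: 0.618
gripper_force: 24.9
```

Request:
{"op": "apply_moves", "data": {"motion": [{"dx": 0, "dy": 0, "dz": 0.03, "spin": 0}, {"dx": 0, "dy": 0, "dz": 0.055, "spin": 0}, {"dx": 0, "dy": 0, "dz": 0.063, "spin": 0}, {"dx": 0, "dy": 0, "dz": 0.063, "spin": 0}, {"dx": 0, "dy": 0, "dz": 0.063, "spin": 0}]}}

```text
time_s: 52.72
position: [0.5499, -0.2232, 0.046]
tcp_rot: [0.731, 0.682, 0.0, 0.001]
ft_force: [2.2, 0.6, 0.3]
grip_width: 0.615
gripper_force: 25.0
```

Request:
{"op": "apply_moves", "data": {"motion": [{"dx": 0, "dy": 0, "dz": 0.003, "spin": 0}, {"dx": 0, "dy": 0, "dz": 0.005, "spin": 0}, {"dx": 0, "dy": 0, "dz": 0.005, "spin": 0}, {"dx": 0, "dy": 0, "dz": 0.005, "spin": 0}]}}

```text
time_s: 53.05
position: [0.5504, -0.2235, 0.0456]
tcp_rot: [0.731, 0.682, 0.0, 0.001]
ft_force: [-2.6, 3.1, 15.2]
grip_width: 0.617
gripper_force: 25.0
```

Request:
{"op": "apply_moves", "data": {"motion": [{"dx": 0, "dy": 0, "dz": 0, "spin": 0}, {"dx": 0, "dy": 0, "dz": 0, "spin": 0}, {"dx": 0, "dy": 0, "dz": 0, "spin": 0}, {"dx": 0, "dy": 0, "dz": 0, "spin": 0}, {"dx": 0, "dy": 0, "dz": -0.08, "spin": 0}, {"dx": 0, "dy": 0, "dz": -0.16, "spin": 0}, {"dx": 0, "dy": 0, "dz": -0.24, "spin": 0}, {"dx": 0, "dy": 0, "dz": -0.27, "spin": 0}], "jaw": 0.02}}

```text
time_s: 53.72
position: [0.5516, -0.2244, 0.1841]
tcp_rot: [0.731, 0.682, 0.001, 0.004]
ft_force: [0.8, -0.6, 1.1]
grip_width: 0.98
gripper_force: 0.0
```

Request:
{"op": "apply_moves", "data": {"motion": [{"dx": 0.675, "dy": -0.284, "dz": 0, "spin": -0.045}, {"dx": 0.675, "dy": -0.284, "dz": 0, "spin": -0.045}, {"dx": 0.675, "dy": -0.284, "dz": 0, "spin": -0.045}, {"dx": 0.675, "dy": -0.284, "dz": 0, "spin": -0.045}, {"dx": 0.675, "dy": -0.284, "dz": 0, "spin": -0.045}, {"dx": 0.675, "dy": -0.284, "dz": 0, "spin": -0.045}, {"dx": 0.675, "dy": -0.284, "dz": 0, "spin": -0.045}, {"dx": 0.675, "dy": -0.284, "dz": 0, "spin": -0.045}]}}

```text
time_s: 54.38
position: [0.4406, 0.0942, 0.1779]
tcp_rot: [0.707, 0.707, -0.0, -0.0]
ft_force: [0.6, 1.0, 0.4]
grip_width: 0.977
gripper_force: 0.0
```

```bash
python3 - <<'E'
from h import *
s=snap('wrist')
for i,q in {3:(.433,.123)}.items():
    for d in spotter.silhouettes('wrist','bottle%d_c'%i)[:2]:
        v,u=np.where(d['pixels']); print(i,round(d['p'],2),len(u),v.min(),v.max(),fitbottle(s,d['pixels'],i,q,True,240))
go(.433,.123,.039,90)
E
```

```text
3 0.62 2794 142 203 (array([0.4335, 0.1244, 0.    ]), np.float64(0.052))
3 0.3 550 327 357 (array([0.4396, 0.1342, 0.    ]), np.float64(5.341))
from [0.4393 0.0974 0.1777] 90.4 -> dx 0.0513 dy -0.0122 dz 0.2774 spin 0.0045
```

Request:
{"op": "apply_moves", "data": {"motion": [{"dx": 0.051, "dy": -0.013, "dz": 0, "spin": 0}, {"dx": 0.051, "dy": -0.013, "dz": 0.04, "spin": 0}, {"dx": 0.051, "dy": -0.013, "dz": 0.04, "spin": 0}, {"dx": 0.051, "dy": -0.013, "dz": 0.04, "spin": 0}, {"dx": 0.051, "dy": -0.013, "dz": 0.04, "spin": 0}]}}

```text
time_s: 54.9
position: [0.4356, 0.1173, 0.1583]
tcp_rot: [0.707, 0.707, -0.0, -0.0]
ft_force: [-0.5, -0.2, 0.5]
grip_width: 0.982
gripper_force: 0.0
```

```bash
python3 - <<'E'
from h import *
s=snap('wrist')
for i,q in {3:(.433,.123)}.items():
    for d in spotter.silhouettes('wrist','bottle%d_c'%i)[:1]:
        v,u=np.where(d['pixels']); print(i,round(d['p'],2),len(u),v.min(),v.max(),fitbottle(s,d['pixels'],i,q,True,240))
go(.433,.1235,.039,90)
E
```

```text
3 0.62 3517 165 240 (array([0.4334, 0.1241, 0.    ]), np.float64(0.055))
from [0.436  0.1173 0.1587] 89.95 -> dx 0.0125 dy -0.0061 dz 0.2394 spin -0.0006
```

Request:
{"op": "apply_moves", "data": {"motion": [{"dx": 0.0125, "dy": -0.006, "dz": 0.04, "spin": 0}, {"dx": 0.0125, "dy": -0.006, "dz": 0.11, "spin": 0}, {"dx": 0.0125, "dy": -0.006, "dz": 0.17, "spin": 0}, {"dx": 0.0125, "dy": -0.006, "dz": 0.22, "spin": 0}, {"dx": 0.0125, "dy": -0.006, "dz": 0.238, "spin": 0}, {"dx": 0.0125, "dy": -0.006, "dz": 0.238, "spin": 0}, {"dx": 0.0125, "dy": -0.006, "dz": 0.238, "spin": 0}]}}

```text
time_s: 55.58
position: [0.433, 0.124, 0.0398]
tcp_rot: [0.707, 0.707, 0.0, 0.0]
ft_force: [0.9, 0.3, 0.0]
grip_width: 0.983
gripper_force: 0.0
```

Request:
{"op": "apply_moves", "data": {"motion": [{"dx": 0, "dy": 0, "dz": 0, "spin": 0}, {"dx": 0, "dy": 0, "dz": 0, "spin": 0}, {"dx": 0, "dy": 0, "dz": 0, "spin": 0}, {"dx": 0, "dy": 0, "dz": 0, "spin": 0}, {"dx": 0, "dy": 0, "dz": 0, "spin": 0}, {"dx": 0, "dy": 0, "dz": 0, "spin": 0}, {"dx": 0, "dy": 0, "dz": 0, "spin": 0}, {"dx": 0, "dy": 0, "dz": 0, "spin": 0}], "jaw": 0.7, "newtons": 25}}

```text
time_s: 56.25
position: [0.4328, 0.1244, 0.0394]
tcp_rot: [0.707, 0.707, 0.0, 0.0]
ft_force: [0.5, 0.2, 3.0]
grip_width: 0.549
gripper_force: 24.9
```

Request:
{"op": "apply_moves", "data": {"motion": [{"dx": 0, "dy": 0, "dz": -0.08, "spin": 0}, {"dx": 0, "dy": 0, "dz": -0.16, "spin": 0}, {"dx": 0, "dy": 0, "dz": -0.24, "spin": 0}, {"dx": 0, "dy": 0, "dz": -0.32, "spin": 0}, {"dx": 0, "dy": 0, "dz": -0.37, "spin": 0}, {"dx": 0, "dy": 0, "dz": -0.37, "spin": 0}, {"dx": 0, "dy": 0, "dz": -0.37, "spin": 0}]}}

```text
time_s: 56.83
position: [0.4328, 0.1244, 0.2248]
tcp_rot: [0.707, 0.707, 0.001, 0.001]
ft_force: [-1.1, 0.0, -1.2]
grip_width: 0.548
gripper_force: 24.9
```

```bash
python3 - <<'E'
from h import *
o,p,w=pose();print(o['grip_width'],o['gripper_force'])
go(.5458,-.2899,.225,86)
E
```

```text
0.5481470710560318 24.94514883030206
from [0.4328 0.1244 0.2248] 90.03 -> dx -0.8287 dy 0.2255 dz -0.0004 spin 0.0448
```

Request:
{"op": "apply_moves", "data": {"motion": [{"dx": -0.829, "dy": 0.2255, "dz": 0, "spin": 0.045}, {"dx": -0.829, "dy": 0.2255, "dz": 0, "spin": 0.045}, {"dx": -0.829, "dy": 0.2255, "dz": 0, "spin": 0.045}, {"dx": -0.829, "dy": 0.2255, "dz": 0, "spin": 0.045}, {"dx": -0.829, "dy": 0.2255, "dz": 0, "spin": 0.045}, {"dx": -0.829, "dy": 0.2255, "dz": 0, "spin": 0.045}, {"dx": -0.829, "dy": 0.2255, "dz": 0, "spin": 0.045}, {"dx": -0.829, "dy": 0.2255, "dz": 0, "spin": 0.045}]}}

```text
time_s: 57.5
position: [0.5185, -0.1985, 0.2206]
tcp_rot: [0.732, 0.682, -0.001, -0.003]
ft_force: [1.3, 0.8, -1.9]
grip_width: 0.546
gripper_force: 25.0
```

```bash
python3 - <<'E'
from h import *
s=snap('wrist')
go(.5458,-.2899,.225,86)
E
```

```text
from [ 0.5198 -0.2059  0.2204] 85.72 -> dx -0.1636 dy 0.0643 dz -0.0092 spin -0.0031
```

Request:
{"op": "apply_moves", "data": {"motion": [{"dx": -0.08, "dy": 0.03, "dz": 0, "spin": 0}, {"dx": -0.155, "dy": 0.058, "dz": 0, "spin": 0}, {"dx": -0.155, "dy": 0.058, "dz": 0, "spin": 0}, {"dx": -0.155, "dy": 0.058, "dz": 0.08, "spin": 0}, {"dx": -0.155, "dy": 0.058, "dz": 0.16, "spin": 0}, {"dx": -0.155, "dy": 0.058, "dz": 0.21, "spin": 0}, {"dx": -0.155, "dy": 0.058, "dz": 0.21, "spin": 0}, {"dx": -0.155, "dy": 0.058, "dz": 0.21, "spin": 0}]}}

```text
time_s: 58.22
position: [0.5412, -0.2746, 0.1156]
tcp_rot: [0.731, 0.682, -0.001, -0.004]
ft_force: [-0.2, -0.0, -0.7]
grip_width: 0.543
gripper_force: 25.0
```

```bash
python3 - <<'E'
from h import *
s=snap('wrist')
go(.5458,-.2899,.046,86)
for i,q in {1:(.5504,-.224),4:(.555,-.158)}.items():
    for d in spotter.silhouettes('wrist','bottle%d_c'%i)[:2]:
        v,u=np.where(d['pixels']); print(i,round(d['p'],2),len(u),v.min(),v.max(),fitbottle(s,d['pixels'],i,q,True,240))
E
```

```text
from [ 0.543  -0.276   0.1184] 85.98 -> dx -0.0274 dy 0.0076 dz 0.1448 spin -0.0002
1 0.94 5876 108 192 (array([ 0.5492, -0.2228,  0.    ]), np.float64(0.054))
4 0.8 6483 1 102 (array([ 0.5556, -0.1564,  0.    ]), np.float64(0.024))
```

Request:
{"op": "apply_moves", "data": {"motion": [{"dx": -0.015, "dy": 0.002, "dz": 0, "spin": 0}, {"dx": -0.026, "dy": 0.004, "dz": 0, "spin": 0}, {"dx": -0.026, "dy": 0.004, "dz": 0, "spin": 0}, {"dx": -0.026, "dy": 0.004, "dz": 0, "spin": 0}, {"dx": -0.026, "dy": 0.004, "dz": 0, "spin": 0}]}}

```text
time_s: 58.78
position: [0.5446, -0.29, 0.1194]
tcp_rot: [0.732, 0.682, 0.0, 0.0]
ft_force: [0.3, -0.0, -1.2]
grip_width: 0.552
gripper_force: 25.0
```

```bash
python3 - <<'E'
from h import *
s=snap('wrist')
go(.5458,-.2899,.046,86)
d=spotter.silhouettes('wrist','bottle1_c')[0]; print(fitbottle(s,d['pixels'],1,(.55,-.224),True,240))
E
```

```text
from [ 0.5445 -0.2898  0.1192] 85.97 -> dx -0.0000 dy 0.0026 dz 0.1465 spin -0.0004
(array([ 0.5495, -0.2227,  0.    ]), np.float64(0.067))
```

Request:
{"op": "apply_moves", "data": {"motion": [{"dx": 0, "dy": 0.002, "dz": 0.04, "spin": 0}, {"dx": 0, "dy": 0.002, "dz": 0.08, "spin": 0}, {"dx": 0, "dy": 0.002, "dz": 0.11, "spin": 0}, {"dx": 0, "dy": 0.002, "dz": 0.135, "spin": 0}, {"dx": 0, "dy": 0.002, "dz": 0.146, "spin": 0}, {"dx": 0, "dy": 0.002, "dz": 0.146, "spin": 0}, {"dx": 0, "dy": 0.002, "dz": 0.146, "spin": 0}]}}

```text
time_s: 59.47
position: [0.5458, -0.2899, 0.0464]
tcp_rot: [0.731, 0.682, 0.0, 0.0]
ft_force: [-0.1, 0.1, -1.6]
grip_width: 0.55
gripper_force: 25.0
```

Request:
{"op": "apply_moves", "data": {"motion": [{"dx": 0, "dy": 0, "dz": 0.003, "spin": 0}, {"dx": 0, "dy": 0, "dz": 0.005, "spin": 0}, {"dx": 0, "dy": 0, "dz": 0.005, "spin": 0}, {"dx": 0, "dy": 0, "dz": 0.005, "spin": 0}]}}

```text
time_s: 59.8
position: [0.5458, -0.29, 0.0441]
tcp_rot: [0.731, 0.682, 0.0, 0.0]
ft_force: [-0.5, 0.6, -1.3]
grip_width: 0.549
gripper_force: 25.0
```

Request:
{"op": "apply_moves", "data": {"motion": [{"dx": 0, "dy": 0, "dz": 0.002, "spin": 0}, {"dx": 0, "dy": 0, "dz": 0.003, "spin": 0}, {"dx": 0, "dy": 0, "dz": 0.003, "spin": 0}]}}

```text
time_s: 60.05
position: [0.546, -0.2905, 0.0434]
tcp_rot: [0.731, 0.682, -0.0, 0.001]
ft_force: [-1.5, 0.4, 5.3]
grip_width: 0.549
gripper_force: 24.9
```

Request:
{"op": "apply_moves", "data": {"motion": [{"dx": 0, "dy": 0, "dz": 0, "spin": 0}, {"dx": 0, "dy": 0, "dz": 0, "spin": 0}, {"dx": 0, "dy": 0, "dz": 0, "spin": 0}, {"dx": 0, "dy": 0, "dz": 0, "spin": 0}, {"dx": 0, "dy": 0, "dz": -0.08, "spin": 0}, {"dx": 0, "dy": 0, "dz": -0.16, "spin": 0}, {"dx": 0, "dy": 0, "dz": -0.24, "spin": 0}, {"dx": 0, "dy": 0, "dz": -0.3, "spin": 0}], "jaw": 0.02}}

```text
time_s: 60.72
position: [0.5462, -0.2902, 0.1955]
tcp_rot: [0.731, 0.682, 0.0, 0.001]
ft_force: [0.4, -0.4, 0.3]
grip_width: 0.979
gripper_force: 0.0
```

Request:
{"op": "apply_moves", "data": {"motion": [{"dx": -0.4, "dy": -0.6, "dz": -0.02, "spin": 0}, {"dx": -0.4, "dy": -0.6, "dz": -0.02, "spin": 0}, {"dx": -0.4, "dy": -0.6, "dz": -0.02, "spin": 0}, {"dx": -0.4, "dy": -0.6, "dz": -0.02, "spin": 0}, {"dx": -0.4, "dy": -0.6, "dz": -0.02, "spin": 0}, {"dx": -0.4, "dy": -0.6, "dz": -0.02, "spin": 0}, {"dx": -0.4, "dy": -0.6, "dz": -0.02, "spin": 0}, {"dx": -0.4, "dy": -0.6, "dz": -0.02, "spin": 0}]}}

```text
time_s: 61.38
position: [0.2542, -0.4552, 0.2014]
tcp_rot: [0.731, 0.682, -0.0, 0.0]
ft_force: [0.2, -1.0, 0.2]
grip_width: 0.981
gripper_force: 0.0
```

```bash
python3 - <<'E'
from h import *
print(pose()[1])
t=snap('top')
a=rect(t,.052,.34,.68,-.40,.40,1000); cv2.imwrite('pics/end.png',a)
blobs(t,.052,False,.5,.62,.1,.27)
for i,q in {1:(.5504,-.224),4:(.555,-.158),2:(.56,-.093),3:(.546,-.29)}.items():
    for d in spotter.silhouettes('top','bottle%d_c'%i)[:1]: print(i,round(d['p'],2),fitbottle(t,d['pixels'],i,q))
find('top',t,['gel_pot','lancet_carton','wind_up_timer'])
E
```

```text
[ 0.25419065 -0.45521742  0.20144827]
wood x 0.5551 y 0.1813 size [0.125 0.067] boardyaw -0.6 area 8021
1 0.88 (array([ 0.5512, -0.2249,  0.    ]), np.float64(0.063))
4 0.77 (array([ 0.5562, -0.1588,  0.    ]), np.float64(0.044))
2 0.94 (array([ 0.56  , -0.0946,  0.    ]), np.float64(0.028))
top gel_pot 0.67 [0.619 0.006 0.037]
top lancet_carton 0.94 [ 0.62  -0.379  0.068]
top wind_up_timer 0.72 [0.621 0.38  0.03 ]
top wind_up_timer 0.23 [ 0.532 -0.282  0.106]
```

View pics/end.png

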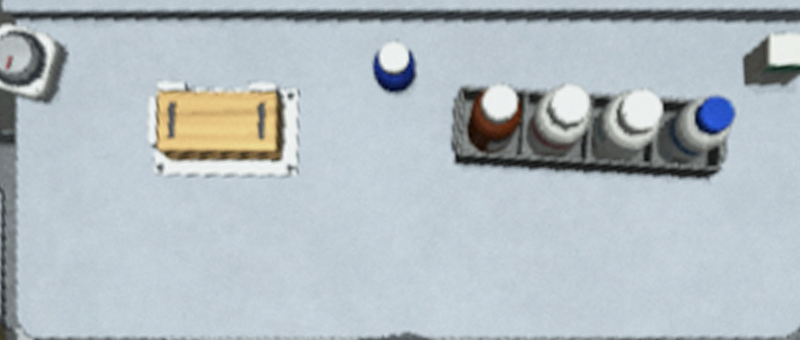

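The final view shows all four boards stacked square in the holder corner (220,125). The bottles stand upright one per cell at (497,112), (562,112), (632,120) and (708,120), and the bystanders are where they were. Handing in.

```bash
python3 -c "
from workcell import robot
print(robot.finish_job())"
```

```text
the job is handed in; nothing more can be done
None
```

The job is handed in: all four arm boards are stacked flush against both fences of the corner holder, all four bottles stand upright one to a cell in the carrier, the gel pot, carton and timer were left where they were, and the robot clock read about 61 s.

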